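# Fit hinge plates to a cabinet door and put the loaded fixings tray away

## Robot

A 6-joint arm with a two-finger parallel gripper is mounted at the origin on the work surface. World frame = base frame: x ahead of the robot, y to its left, z up, the work surface at z = 0. Lengths are in m, angles in rad, forces in N, time in s.
With the tool pointing down it reaches from about 0.375 to 0.825 m from the base axis. Payload 5.5 kg.
Tool frame: the origin (TCP) lies at the very end of the fingers, on their centre line; the grasp point (between the pads) lies 19 mm behind it; z points along the fingers, y is the line along which they close (so a half turn about z gives the same grasp; the last joint's range is limited). The gripper opens to 85 mm and grips with 20 to 120 N. Pads are 22 mm wide; open, the fingers measure 114 mm over their backs; the gripper's body (76 mm by 85 mm) begins 54 mm behind the grasp point. The pads swing forward as they close: fully open they stand 13 mm farther back than shut.
Start: joints at [1.334, 0.314, -0.047, 1.21, 0, 1.571], TCP at [0.141, 0.583, 0.231] pointing down, gripper open.
Joint ranges: [-2.67, 2.67], [-0.69, 1.73], [-1.03, 1.25], [-2.08, 2.16], [-1.42, 1.45], [-3.14, 3.14]. Speed limits (rad/s): [2.39, 2.39, 3.01, 3.14, 3.14, 3.14].

## Interface

Orientations are given as a unit quaternion [x, y, z, w].
In Python, from station import robot gives the robot as it stands.
- The arm moves only by the tool step_arm, never from a script. Its argument "series" is text: rows parted by semicolons, each of 5 numbers parted by spaces: the opening, from -1 (shut) to 1 (fully open), then the shift along the tool's x, y, z normalised to -1 to 1, where 1 is 250 mm, then the turn about the tool's z normalised to -1 to 1, where 1 is 60 degrees. A call has 1 to 12 rows; each row shifts and turns the commanded pose from where the row before left it, along the tool's axes as they then stand; what a row does not reach is not made up. A row lasts 1/12 s, in which the tool goes at most 41.7 mm and 7.16 degrees, less where a joint would pass 70% of its speed; a pose out of reach is approached as far as the arm can. A call with a number of a shift or a turn outside -1 to 1 is refused whole. A call with a gripper value outside its range is refused whole. The fingers move at their own pace and stop on an object; the grip force is fixed at half the most. Time passes only in rows, so rows that do not move let the fingers close. It gives the time, the measured TCP pose, the force, the opening and the grip force at its end, in the units of the state.
- robot.get_obs(): the state, without advancing time (a new reading comes with each control period).
- robot.snapshot(name): name is "scene" or "top"; returns a dict with "image" (400x640x3 uint8, red, green, blue), "intrinsics" (3x3 intrinsics, pixels), "eye" and "orientation" of the camera in the world. Camera axes: x right, y up, looking along -z (the intrinsics and any distortion apply to the point x, -y, -z); pixel columns grow to the right and rows downward; lengths in m; the calibration is good to about 2 mm. A picture is of the moment at which its call begins. There is no depth.
- robot.close_job(): hands the job in; it is judged then, once.
The state is a dict: "t": time; "joint_pos": joint angles; "joint_vel": joint speeds; "effort": joint torques, N m; "ee_pos": TCP position; "tool_rot": TCP orientation; "ft_force": force on the tool from outside, world axes, zero at the start; "wrist_torque": the same for the moment, N m; "finger_gap": finger opening in m; "grasp_force": force on a finger pad.
Only numpy, scipy, OpenCV 4.12 (cv2) and the standard library are available. Lean on these libraries where they do the work, as an engineer would, in place of code of your own. Each camera call takes 0.05 s, during which the arm holds its last target. There are 200 camera calls.

## Task

Get the cabinet door ready for hanging: slide every hinge plate, hole end first, in under the lip of the door's stop rail until its hole is over a brass pin, then let it drop flat on the door, one plate to each pin. Put all the fixings boxes in the green tray, and only then slide the loaded tray fully home in its slotted grey holder. Leave the other things on the worktop where they are.

Things in the scene. Friction and masses are not known exactly. Their poses are not given: they have to be found in the camera images.
- door: Grey door front fixed on the worktop, 150 (x) x 360 (y) x 18 mm; origin under its centre, yaw within 0.1 rad of the robot's. Stop rail all along its +x edge: upright face at x +55 mm, z 18 to 36; above it a lip (z 36 to 42 mm) overhangs to x +45 mm. Four brass pins 21 mm before the face. Plates slide in along +x.
- pin0 (a point): Foot of a brass pin, on its axis at the door's top surface (door frame x 34, y -127.5, z 18 mm). The pin is 12 mm across and stands 6 mm above the door, its top 12 mm below the lip's underside; a dark screw on the rail marks its y. Any plate may go on any pin.
- pin1 (a point): Foot of a brass pin, on its axis at the door's top surface (door frame x 34, y -42.5, z 18 mm). The pin is 12 mm across and stands 6 mm above the door, its top 12 mm below the lip's underside; a dark screw on the rail marks its y. Any plate may go on any pin.
- pin2 (a point): Foot of a brass pin, on its axis at the door's top surface (door frame x 34, y 42.5, z 18 mm). The pin is 12 mm across and stands 6 mm above the door, its top 12 mm below the lip's underside; a dark screw on the rail marks its y. Any plate may go on any pin.
- pin3 (a point): Foot of a brass pin, on its axis at the door's top surface (door frame x 34, y 127.5, z 18 mm). The pin is 12 mm across and stands 6 mm above the door, its top 12 mm below the lip's underside; a dark screw on the rail marks its y. Any plate may go on any pin.
- plate0: Steel hinge plate 90 (x) x 56 (y) x 5 mm, 0.11 to 0.23 kg; origin at centre of underside, z up. 16 mm hole at x +25 mm, 20 mm from the +x (nose) edge. Dark hinge arm on it, x -37 to +13, 16 mm wide (y), up to z 31 mm: pinch it across y at about x -10 mm. Seated, the nose is 1 mm from the rail face, 9 mm under the lip. May be absent.
- plate1: Steel hinge plate 90 (x) x 56 (y) x 5 mm, 0.11 to 0.23 kg; origin at centre of underside, z up. 16 mm hole at x +25 mm, 20 mm from the +x (nose) edge. Dark hinge arm on it, x -37 to +13, 16 mm wide (y), up to z 31 mm: pinch it across y at about x -10 mm. Seated, the nose is 1 mm from the rail face, 9 mm under the lip. May be absent.
- plate2: Steel hinge plate 90 (x) x 56 (y) x 5 mm, 0.11 to 0.23 kg; origin at centre of underside, z up. 16 mm hole at x +25 mm, 20 mm from the +x (nose) edge. Dark hinge arm on it, x -37 to +13, 16 mm wide (y), up to z 31 mm: pinch it across y at about x -10 mm. Seated, the nose is 1 mm from the rail face, 9 mm under the lip. May be absent.
- plate3: Steel hinge plate 90 (x) x 56 (y) x 5 mm, 0.11 to 0.23 kg; origin at centre of underside, z up. 16 mm hole at x +25 mm, 20 mm from the +x (nose) edge. Dark hinge arm on it, x -37 to +13, 16 mm wide (y), up to z 31 mm: pinch it across y at about x -10 mm. Seated, the nose is 1 mm from the rail face, 9 mm under the lip. May be absent.
- hole0 (a point): Centre of the hole of plate0, at its underside (x +25 mm in the plate's frame).
- hole1 (a point): Centre of the hole of plate1, at its underside (x +25 mm in the plate's frame).
- hole2 (a point): Centre of the hole of plate2, at its underside (x +25 mm in the plate's frame).
- hole3 (a point): Centre of the hole of plate3, at its underside (x +25 mm in the plate's frame).
- case0: Red fixings box with a paper label on its lid, closed and solid, 36 (its x) x 56 (its y) x 50 mm high, about 0.18 kg; origin at the centre of its underside, z up. May be absent.
- case1: Orange fixings box with a paper label on its lid, closed and solid, 36 (its x) x 56 (its y) x 50 mm high, about 0.18 kg; origin at the centre of its underside, z up. May be absent.
- case2: Blue fixings box with a paper label on its lid, closed and solid, 36 (its x) x 56 (its y) x 50 mm high, about 0.18 kg; origin at the centre of its underside, z up. May be absent.
- tray: Green open tray, loose, 165 (x) x 120 (y) x 25 mm high, walls and floor 5 mm thick, 0.4 kg; origin at centre of underside. Black upright handle fin at its -x end: x -82 to -123 mm, 12 mm thick (y), 45 mm high; pinch it across y at x -105 mm. It slides on the worktop and takes three boxes in a row along x, 50 mm apart.
- holder: Grey slotted holder, fixed, no floor; origin on the worktop in its middle. Side rails along x, 170 mm long, 36 mm high, 126 mm apart; lips 6 mm inward at z 30 to 36 mm pass over the tray rim. Back stop at x +84.5 mm, 60 high. Mouth at x -85 mm, flared guides to -112. Tray goes in along +x, handle last; home, its origin and axes match the holder's.
- tape: Roll of yellow tape lying flat, 64 mm across, 20 mm high. Not part of the job: leave it.
- mug: Blue mug, 80 mm across, 90 mm high. Not part of the job: leave it.
- spray: White bottle with a blue cap, 60 mm across, 160 mm high. Not part of the job: leave it.
- jar: Amber jar, 70 mm across, 70 mm high. Not part of the job: leave it.
- driver: Screwdriver lying flat. Not part of the job: leave it.
- level: Yellow spirit level, 240 x 22 x 45 mm. Not part of the job: leave it.

How it is judged:
By the outcome, as a careful person would: the job done as asked, in the order asked, and still so for the second after the job is handed in, with the robot touching nothing.
Of plate0, plate1, plate2, plate3, case0, case1, case2 only 6 to 7 are there at a start; the rules pass over those that are not, and their reading is None.
At some moment in a run one of plate0, plate1, plate2, plate3 may be knocked a few centimetres aside while the robot is not near it.
Once in a run the grip may slacken for a moment while it holds something.
It also fails if it takes over 208 s, if anything falls off the work surface, if the arm or the gripper's body presses on something with over 40 N, if the wrist force passes 120 N, or if a joint passes its speed limit or range.

## Working session

There is one attempt and no reset: what is moved stays moved. The work goes in short steps, Python scripts to look and compute and a tool call to move; the robot and the scene stay as the last step left them, time stands still between calls to the robot, and variables do not carry over. Pictures are saved under pics/ and viewed, at most 14 in all, crops included, and the job is handed in when it is done.

Besides the shell and the picture viewer there is one more tool, called after ">>>" as name(argument=value, ...) on one line, values as JSON. step_arm: Moves the arm, as the interface text tells. Its arguments: {"type":"object","properties":{"series":{"type":"string"}},"required":["series"]}

```bash
ls; mkdir -p pics; python3 - <<'E'
from station import robot
import cv2,json
for n in("scene","top"):
    s=robot.snapshot(n); cv2.imwrite(f"pics/{n}0.png",s["image"][:,:,::-1]); print(n,s["intrinsics"],s["eye"],s["orientation"],[k for k in s])
print(robot.get_obs())
E
```

```text
pics
scene [[378.40490343   0.         317.94244749]
 [  0.         378.40490343 200.41683573]
 [  0.           0.           1.        ]] [ 1.05291239 -0.57415359  0.86656333] [0.34506945 0.13244244 0.35450572 0.85890149] ['image', 'intrinsics', 'eye', 'orientation']
top [[465.01923589   0.         316.20345844]
 [  0.         465.01923589 203.80738619]
 [  0.           0.           1.        ]] [ 0.38829832 -0.03019193  1.31938058] [-0.04550279  0.04681989  0.71508194 -0.69598506] ['image', 'intrinsics', 'eye', 'orientation']
{'t': 0.1, 'joint_pos': array([ 1.33398102e+00,  3.14158091e-01, -4.79999979e-02,  1.21017218e+00,
       -1.19621156e-05,  1.57082855e+00]), 'joint_vel': array([-0.00119799, -0.00099989,  0.00320277, -0.00036019, -0.00082216,
       -0.00104139]), 'effort': array([-4.91449264e-04, -5.40767348e+01,  3.40541303e+01,  1.12854983e-02,
       -6.75157185e-05,  2.38576359e-07]), 'ee_pos': array([0.14064674, 0.58274796, 0.23050993]), 'tool_rot': array([ 1.18147120e-01,  9.92995806e-01, -7.62307667e-04, -8.46516100e-05]), 'ft_force': array([-0.00671745, -0.59523896, -0.14293366]), 'wrist_torque': array([-0.00344322, -0.04619654,  0.0251    ]), 'grasp_force': 0.0, 'finger_gap': 0.08546631006380008}
```

View pics/top0.png

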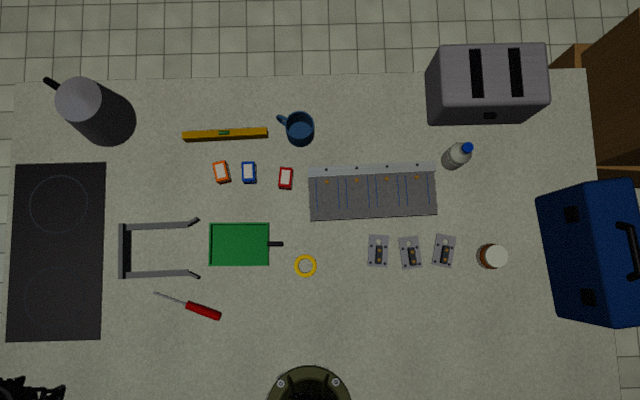

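View pics/scene0.png

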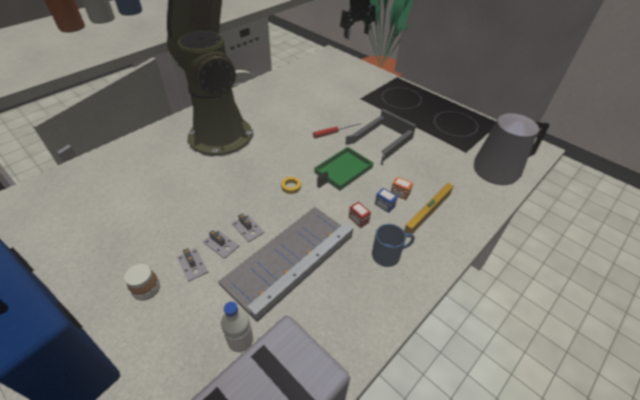

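```bash
cat > h.py <<'E'
import numpy as np,cv2
from scipy.spatial.transform import Rotation as R
from station import robot
def snap(n,f=None):
    s=robot.snapshot(n)
    if f: cv2.imwrite("pics/"+f,s["image"][:,:,::-1])
    return s
def ray(s,uv):
    uv=np.atleast_2d(uv).astype(float);K=s["intrinsics"]
    d=np.c_[(uv[:,0]-K[0,2])/K[0,0],-(uv[:,1]-K[1,2])/K[1,1],-np.ones(len(uv))]
    return R.from_quat(s["orientation"]).apply(d)
def plane(s,uv,z):
    d=ray(s,uv);e=np.array(s["eye"]);return e+d*((z-e[2])/d[:,2])[:,None]
def proj(s,p):
    K=s["intrinsics"];q=R.from_quat(s["orientation"]).inv().apply(np.atleast_2d(p)-np.array(s["eye"]))
    return np.c_[K[0,2]+K[0,0]*q[:,0]/-q[:,2],K[1,2]+K[1,1]*q[:,1]/q[:,2]]
def hsv(s): return cv2.cvtColor(s["image"],cv2.COLOR_RGB2HSV)
def blobs(m,a=5):
    n,l,st,c=cv2.connectedComponentsWithStats(m.astype(np.uint8))
    return [(st[i],c[i],l==i) for i in range(1,n) if st[i][4]>=a]
def crop(s,x0,y0,x1,y1,k,f):
    cv2.imwrite("pics/"+f,cv2.resize(cv2.convertScaleAbs(s["image"][y0:y1,x0:x1,::-1],alpha=1.6),None,fx=k,fy=k,interpolation=cv2.INTER_CUBIC))
E
python3 - <<'E'
from h import *
s=snap("top")
np.save("top0.npy",s["image"])
crop(s,300,155,465,275,4.8,"c0.png")
crop(s,110,155,315,290,3.9,"c1.png")
E
```

```text
(no output)
```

View pics/c0.png

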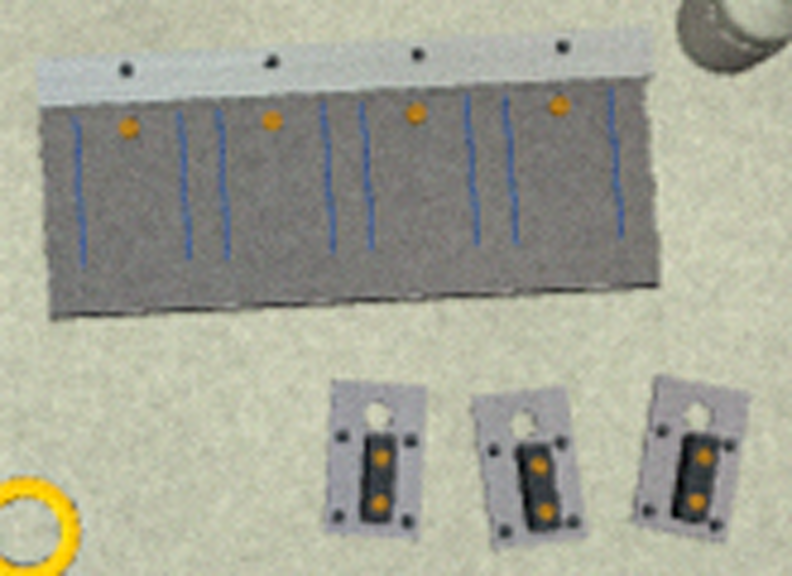

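View pics/c1.png

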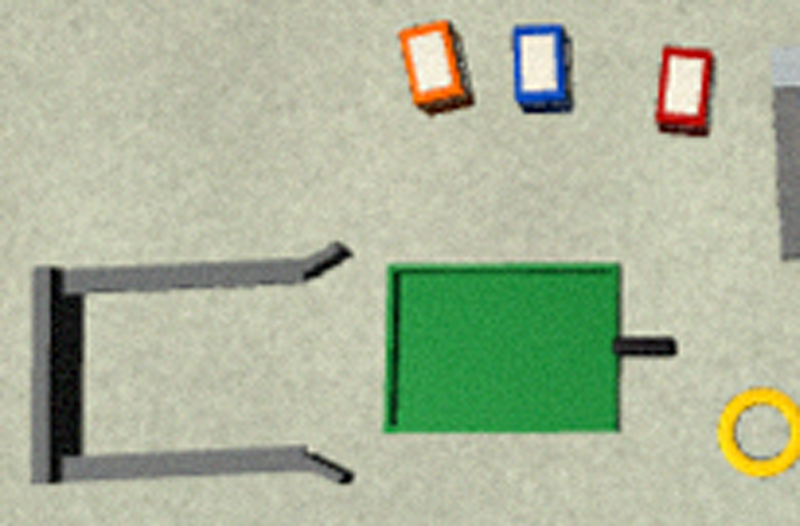

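```bash
cat > m.py <<'E'
from h import *
def measure(s):
    im=s["image"].astype(int);H=hsv(s);h,sa,v=H[...,0],H[...,1],H[...,2]
    out={}
    # brass
    X,Y=np.meshgrid(range(640),range(400))
    w=(X>300)&(X<470)&(Y>155)&(Y<285)
    br=(h>8)&(h<24)&(sa>130)&(v>70)&w
    out["brass"]=[(c,st[4]) for st,c,m in blobs(br,3) if st[4]<40]
    # plates
    pl=((im[...,2]-im[...,1])>=0)&(Y>225)&w&(v>60)
    pl=cv2.morphologyEx(pl.astype(np.uint8),cv2.MORPH_CLOSE,np.ones((5,5)))
    out["plates"]=[]
    for st,c,m in blobs(pl,300):
        cn=max(cv2.findContours(m.astype(np.uint8),0,1)[0],key=cv2.contourArea)
        out["plates"].append((c,st,cv2.minAreaRect(cn)))
    return out
def P(s,uv,z): return plane(s,uv,z)[0]
E
python3 - <<'E'
from m import *
np.set_printoptions(precision=4,suppress=True)
s=snap("top");o=measure(s)
for c,a in o["brass"]: print("brass",c,a,P(s,c,.024)[:2],P(s,c,.031)[:2])
for c,st,r in o["plates"]:
    b=plane(s,cv2.boxPoints(r),.005)
    print("plate",c,st,P(s,c,.005)[:2],P(s,r[0],.005)[:2],[np.linalg.norm(b[i]-b[i-1]).round(4) for i in range(2)],r)
H=hsv(s);h,sa,v=[H[...,i].astype(int) for i in range(3)]
X,Y=np.meshgrid(range(640),range(400))
L=(X>205)&(X<300)&(Y>155)&(Y<200)
for n,m in dict(red=((h<4)|(h>174)),orange=(h>4)&(h<16),blue=(h>105)&(h<125)).items():
    m=m&(sa>140)&(v>100)&L   # bright lid frame
    cn=max(cv2.findContours(m.astype(np.uint8),0,1)[0],key=cv2.contourArea);r=cv2.minAreaRect(cn)
    b=plane(s,cv2.boxPoints(r),.05);print(n,P(s,r[0],.05)[:2],[np.linalg.norm(b[i]-b[i-1]).round(4) for i in (1,2)],[np.degrees(np.arctan2(*(b[i]-b[i-1])[1::-1])).round(1) for i in (1,2)])
lab=(sa<50)&(v>150)&L
for st,c,m in blobs(lab,30):
    cn=cv2.findContours(m.astype(np.uint8),0,1)[0][0];r=cv2.minAreaRect(cn);b=plane(s,cv2.boxPoints(r),.05)
    print("label",c,P(s,c,.05)[:2],[np.linalg.norm(b[i]-b[i-1]).round(4) for i in (1,2)],[np.degrees(np.arctan2(*(b[i]-b[i-1])[1::-1])).round(1) for i in (1,2)])
g=(h>55)&(h<80)&(sa>120)&(v>40)&(X<320)
cn=max(cv2.findContours(g.astype(np.uint8),0,1)[0],key=cv2.contourArea);r=cv2.minAreaRect(cn);b=plane(s,cv2.boxPoints(r),.025)
print("tray",b[:,:2],P(s,r[0],.025)[:2],[np.linalg.norm(b[i]-b[i-1]).round(4) for i in (1,2)],[np.degrees(np.arctan2(*(b[i]-b[i-1])[1::-1])).round(1) for i in (1,2)])
k=(v<45)&(X>268)&(X<290)&(Y>235)&(Y<252);print("fin",[(st,plane(s,c,.045)[0][:2]) for st,c,m in blobs(k,10)])
# holder: grey rails near z .036
for p in [(118,279),(118,223),(131,279),(189,276),(131,273),(131,230),(187,228),(187,222),(131,224)]: print(p,P(s,p,.036)[:2])
for q in [(140,226),(140,277),(122,250),(135,250),(128,250),(230,240),(240,330),(378,232),(330,200)]: print(q,s["image"][q[1],q[0]],H[q[1],q[0]])
E
```

```text
brass [416.2143 176.6429] 14 [ 0.6284 -0.3201] [ 0.6271 -0.3185]
brass [386.3333 178.0833] 12 [ 0.6265 -0.2353] [ 0.6252 -0.2342]
brass [356.3846 179.6154] 13 [ 0.6244 -0.1504] [ 0.6231 -0.1498]
brass [326.5    181.2857] 14 [ 0.6219 -0.0658] [ 0.6206 -0.0656]
brass [379. 250.] 9 [ 0.4246 -0.2055] [ 0.4244 -0.2046]
brass [446.3333 249.8889] 9 [ 0.4198 -0.3922] [ 0.4197 -0.3903]
brass [412.1111 251.6667] 9 [ 0.4175 -0.2971] [ 0.4174 -0.2956]
brass [308.4091 256.3636] 22 [ 0.4124 -0.0094] [ 0.4122 -0.0095]
brass [378.875 259.125] 8 [ 0.3995 -0.2041] [ 0.3994 -0.2031]
brass [444.875 258.875] 8 [ 0.3952 -0.3866] [ 0.3952 -0.3847]
brass [413.5 261. ] 8 [ 0.3918 -0.2995] [ 0.3917 -0.2981]
brass [314.     269.6667] 18 [ 0.3755 -0.0239] [ 0.3756 -0.0239]
plate [442.9011 249.0764] [432 233  23  35 445] [ 0.4228 -0.388 ] [ 0.4203 -0.3893] [np.float64(0.0546), np.float64(0.087)] ((443.40386962890625, 249.98077392578125), (19.611610412597656, 30.79022979736328), 11.309932708740234)
plate [377.4198 249.5144] [368 235  21  32 486] [ 0.4266 -0.2037] [ 0.4239 -0.2042] [np.float64(0.0547), np.float64(
[... 1125 characters left out ...]
loat64(0.1163)] [np.float64(-91.6), np.float64(179.2)]
fin [(array([269, 242,  14,   5,  57], dtype=int32), array([0.4492, 0.0796]))]
(118, 279) [0.3649 0.5107]
(118, 223) [0.5182 0.5151]
(131, 279) [0.3639 0.4753]
(189, 276) [0.3677 0.3174]
(131, 273) [0.3801 0.4757]
(131, 230) [0.4978 0.4786]
(187, 228) [0.4991 0.324 ]
(187, 222) [0.5158 0.3242]
(131, 224) [0.5144 0.479 ]
(140, 226) [72 70 71] [165   7  72]
(140, 277) [81 81 80] [30  3 81]
(122, 250) [49 50 47] [40 15 50]
(135, 250) [122 125 109] [ 36  33 125]
(128, 250) [14  8 10] [170 109  14]
(230, 240) [27 96 46] [ 68 183  96]
(240, 330) [116 118 102] [ 34  35 118]
(378, 232) [121 121 111] [ 30  21 121]
(330, 200) [76 75 75] [ 0  3 76]
```

>>> step_arm(series="1 0 0 0 0.1157;1 0 0 0 0.1157;1 0 0 0 0.1157;1 0 0 0 0.1157;1 0 0 0 0.1157;1 0 0 0 0.1157;1 0 0 0 0.1157;1 0 0 0 0.1157;1 0 0 0 0.1157;1 0 0 0 0.1157;1 0 0 0 0.1157;1 0 0 0 0")

```text
t: 1.2
ee_pos: [0.1407, 0.5831, 0.2311]
tool_rot: [0.708, 0.706, -0.0, 0.0]
ft_force: [-0.3, -0.8, 0.3]
finger_gap: 0.0852
grasp_force: 0.0
```

```bash
cat > g.py <<'E'
import sys
from h import *
def go(x,y,z,yaw):  # yaw of tool y axis in deg (mod 180)
    o=robot.get_obs();M=R.from_quat(o["tool_rot"]).as_matrix();cy=np.degrees(np.arctan2(M[1,1],M[0,1]))
    d=(yaw-cy+90)%180-90; th=np.radians(cy+d)
    ty=np.array([np.cos(th),np.sin(th)]);tx=np.array([ty[1]*-1,ty[0]])  # x = y cross z(down): left of y
    D=np.array([x,y,z])-o["ee_pos"]
    print("t %.1f J1 %.2f J6 %.2f pos %s yaw %.2f tilt %.2f | turn %.3f (%.1f rows) shift x %.4f y %.4f z %.4f"%(o["t"],o["joint_pos"][0],o["joint_pos"][5],o["ee_pos"].round(4),cy,np.degrees(np.arccos(-M[2,2])),-d/60,abs(d)/7.1,D[:2]@tx/.25,D[:2]@ty/.25,-D[2]/.25),"chk",(M[:2,0]).round(2),tx.round(2))
if __name__=="__main__": go(*map(float,sys.argv[1:5]))
E
python3 g.py .6555 .2303 .12 13
```

```text
t 1.2 J1 1.33 J6 2.91 pos [0.1407 0.5831 0.2311] yaw -0.10 tilt 0.03 | turn -0.218 (1.8 rows) shift x -1.8382 y 1.6889 z 0.4442 chk [0. 1.] [-0.22  0.97]
```

>>> step_arm(series="1 0 0 0 -0.109;1 0 0 0 -0.109;1 -0.115 0.1055 0 0;1 -0.115 0.1055 0 0;1 -0.115 0.1055 0 0;1 -0.115 0.1055 0 0;1 -0.115 0.1055 0 0;1 -0.115 0.1055 0 0;1 -0.115 0.1055 0 0;1 -0.115 0.1055 0 0;1 -0.115 0.1055 0 0;1 -0.115 0.1055 0 0")

```text
t: 2.2
ee_pos: [0.4643, 0.3619, 0.2313]
tool_rot: [0.62, 0.785, 0.0, -0.0]
ft_force: [1.3, 1.5, -0.0]
finger_gap: 0.0856
grasp_force: 0.0
```

>>> step_arm(series="1 -0.115 0.1055 0 0;1 -0.115 0.1055 0 0;1 -0.115 0.1055 0 0;1 -0.115 0.1055 0 0;1 -0.115 0.1055 0 0;1 -0.113 0.1064 0 0;1 0 0 0.11 0;1 0 0 0.11 0;1 0 0 0.11 0;1 0 0 0.11 0;1 0 0 0 0;1 0 0 0 0")

```text
t: 3.2
ee_pos: [0.6549, 0.2313, 0.1197]
tool_rot: [0.621, 0.784, -0.002, -0.001]
ft_force: [-0.5, 0.2, 0.6]
finger_gap: 0.0853
grasp_force: 0.0
```

```bash
python3 g.py .6555 .2303 .02 13; python3 - <<'E'
from h import *
s=snap("top"); crop(s,190,130,310,220,6,"c2.png")
E
```

```text
t 3.2 J1 0.34 J6 1.68 pos [0.6549 0.2313 0.1197] yaw 13.28 tilt 0.24 | turn 0.005 (0.0 rows) shift x -0.0044 y 0.0014 z 0.3988 chk [-0.23  0.97] [-0.22  0.97]
```

View pics/c2.png

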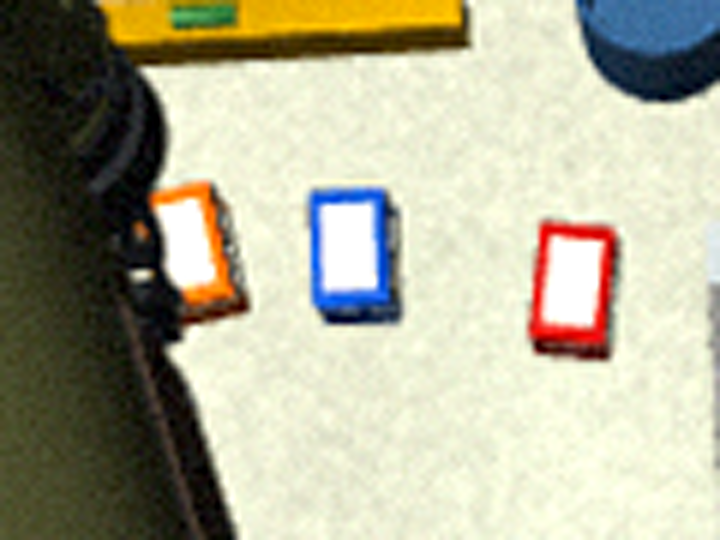

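>>> step_arm(series="1 -0.0044 0 0.1 0;1 0 0 0.1 0;1 0 0 0.1 0;1 0 0 0.099 0;1 0 0 0 0;-1 0 0 0 0;-1 0 0 0 0;-1 0 0 0 0;-1 0 0 0 0;-1 0 0 0 0;-1 0 0 0 0;-1 0 0 0 0")

```text
t: 4.25
ee_pos: [0.659, 0.2317, 0.0251]
tool_rot: [0.621, 0.784, 0.002, 0.001]
ft_force: [0.1, 0.6, 5.9]
finger_gap: 0.0548
grasp_force: 65.7
```

>>> step_arm(series="-1 0 0 0 0;-1 0 0 0 0;-1 0 0 -0.05 0;-1 0 0 -0.1 0;-1 0 0 -0.1 0;-1 0 0 -0.1 0;-1 0 0 0 0.109;-1 0 0 0 0.109")

```text
t: 4.92
ee_pos: [0.6588, 0.2315, 0.1135]
tool_rot: [0.708, 0.706, 0.003, 0.001]
ft_force: [0.4, -0.9, -2.1]
finger_gap: 0.0552
grasp_force: 64.5
```

```bash
python3 g.py .453 .2337 .028 -1.5;
```

```text
t 4.9 J1 0.34 J6 1.91 pos [0.6588 0.2315 0.1135] yaw -0.23 tilt 0.34 | turn 0.021 (0.2 rows) shift x -0.0128 y -0.8230 z 0.3419 chk [0. 1.] [0.03 1.  ]
```

>>> step_arm(series="-1 0 0 0 0.021;-1 -0.002 -0.137 0 0;-1 -0.002 -0.137 0 0;-1 -0.002 -0.137 0 0;-1 -0.002 -0.137 0 0;-1 -0.002 -0.137 0 0;-1 -0.003 -0.137 0 0;-1 0 0 0 0;-1 0 0 0 0")

```text
t: 5.67
ee_pos: [0.4492, 0.2315, 0.1096]
tool_rot: [0.713, 0.701, -0.0, -0.0]
ft_force: [1.1, -0.3, -2.0]
finger_gap: 0.0548
grasp_force: 70.3
```

```bash
python3 g.py .453 .2337 .032 -1.5;
```

```text
t 5.7 J1 0.48 J6 2.06 pos [0.4492 0.2315 0.1096] yaw -0.98 tilt 0.05 | turn 0.009 (0.1 rows) shift x 0.0091 y 0.0151 z 0.3102 chk [0.02 1.  ] [0.03 1.  ]
```

>>> step_arm(series="-1 0.009 0.015 0.1 0.009;-1 0 0 0.1 0;-1 0 0 0.06 0;-1 0 0 0.05 0;-1 0 0 0 0;-1 0 0 0 0;-1 0 0 0 0")

```text
t: 6.25
ee_pos: [0.4562, 0.2342, 0.032]
tool_rot: [0.718, 0.697, 0.0, 0.0]
ft_force: [-0.0, 0.2, -1.2]
finger_gap: 0.0543
grasp_force: 72.4
```

```bash
python3 g.py .453 .2337 .031 -1.5;
```

```text
t 6.2 J1 0.47 J6 2.08 pos [0.4562 0.2342 0.032 ] yaw -1.71 tilt 0.06 | turn -0.003 (0.0 rows) shift x -0.0025 y -0.0126 z 0.0041 chk [0.03 1.  ] [0.03 1.  ]
```

>>> step_arm(series="-1 -0.0025 -0.0126 0.003 0;-1 0 0 0 0;0.6 0 0 0 0;0.6 0 0 0 0;0.6 0 0 0 0;0.6 0 0 0 0;0.6 0 0 -0.08 0;0.6 0 0 -0.1 0;0.6 0 0 -0.1 0;0.6 0 0 -0.1 0;1 0 0 0 0;1 0 0 0 0")

```text
t: 7.25
ee_pos: [0.4532, 0.2342, 0.1274]
tool_rot: [0.718, 0.696, 0.002, 0.001]
ft_force: [-0.3, 0.0, 0.2]
finger_gap: 0.0853
grasp_force: 0.0
```

```bash
python3 g.py .6521 .154 .02 1;
```

```text
t 7.2 J1 0.48 J6 2.08 pos [0.4532 0.2342 0.1274] yaw -1.73 tilt 0.22 | turn -0.045 (0.4 rows) shift x -0.3345 y 0.7899 z 0.4297 chk [0.03 1.  ] [-0.02  1.  ]
```

>>> step_arm(series="1 0 0 0 -0.045;1 -0.056 0.1316 0 0;1 -0.056 0.1316 0 0;1 -0.056 0.1316 0 0;1 -0.056 0.1316 0 0;1 -0.056 0.1316 0 0;1 -0.056 0.1316 0 0;1 0 0 0 0;1 0 0 0.1 0;1 0 0 0.1 0;1 0 0 0.1 0;1 0 0 0.1 0")

```text
t: 8.25
ee_pos: [0.6493, 0.1525, 0.0231]
tool_rot: [0.701, 0.713, -0.001, -0.001]
ft_force: [-0.4, -0.4, -0.4]
finger_gap: 0.0854
grasp_force: 0.0
```

```bash
python3 g.py .6521 .154 .02 1;
```

```text
t 8.2 J1 0.23 J6 1.78 pos [0.6493 0.1525 0.0231] yaw 0.96 tilt 0.12 | turn -0.001 (0.0 rows) shift x 0.0059 y 0.0112 z 0.0123 chk [-0.02  1.  ] [-0.02  1.  ]
```

>>> step_arm(series="1 0.006 0.015 0.01 0;1 0 0 0 0;-1 0 0 0 0;-1 0 0 0 0;-1 0 0 0 0;-1 0 0 0 0;-1 0 0 0 0;-1 0 0 0 0;-1 0 0 -0.08 0;-1 0 0 -0.1 0;-1 0 0 -0.1 0;-1 0 0 -0.1 0")

```text
t: 9.25
ee_pos: [0.6539, 0.1542, 0.1194]
tool_rot: [0.701, 0.713, -0.0, -0.0]
ft_force: [0.5, 0.1, -1.5]
finger_gap: 0.0549
grasp_force: 64.7
```

```bash
python3 g.py .4517 .1837 .03 -1.5;
```

```text
t 9.2 J1 0.23 J6 1.79 pos [0.6539 0.1542 0.1194] yaw 0.97 tilt 0.03 | turn 0.041 (0.3 rows) shift x 0.0966 y -0.8117 z 0.3576 chk [-0.02  1.  ] [0.03 1.  ]
```

>>> step_arm(series="-1 0 0 0 0.041;-1 0.016 -0.1353 0 0;-1 0.016 -0.1353 0 0;-1 0.016 -0.1353 0 0;-1 0.016 -0.1353 0 0;-1 0.016 -0.1353 0 0;-1 0.016 -0.1353 0 0;-1 0 0 0 0;-1 0 0 0 0;-1 0 0 0.1 0;-1 0 0 0.1 0;-1 0 0 0 0")

```text
t: 10.25
ee_pos: [0.4506, 0.1826, 0.0652]
tool_rot: [0.716, 0.698, -0.002, -0.001]
ft_force: [-0.6, -0.3, -2.1]
finger_gap: 0.0544
grasp_force: 64.9
```

```bash
python3 g.py .4517 .1837 .03 -1.5;
```

```text
t 10.2 J1 0.39 J6 1.98 pos [0.4506 0.1826 0.0652] yaw -1.52 tilt 0.25 | turn -0.000 (0.0 rows) shift x 0.0045 y 0.0041 z 0.1408 chk [0.03 1.  ] [0.03 1.  ]
```

>>> step_arm(series="-1 0.0045 0.004 0.07 0;-1 0 0 0.06 0;-1 0 0 0.008 0;-1 0 0 0 0;-1 0 0 0 0")

```text
t: 10.67
ee_pos: [0.4541, 0.1849, 0.0348]
tool_rot: [0.716, 0.698, 0.0, 0.0]
ft_force: [0.4, -0.4, -2.2]
finger_gap: 0.0549
grasp_force: 65.0
```

>>> step_arm(series="0.6 0 0 0 0;0.6 0 0 0 0;0.6 0 0 0 0;0.6 0 0 0 0;0.6 0 0 -0.08 0;0.6 0 0 -0.1 0;0.6 0 0 -0.1 0;0.6 0 0 -0.1 0;1 0 0 0 0;1 0 0 0 0")

```text
t: 11.5
ee_pos: [0.4545, 0.1853, 0.1305]
tool_rot: [0.716, 0.698, 0.002, 0.001]
ft_force: [-0.7, -1.0, -0.1]
finger_gap: 0.0852
grasp_force: 0.0
```

```bash
python3 g.py .6337 .0507 .02 -4;
```

```text
t 11.5 J1 0.39 J6 1.98 pos [0.4545 0.1853 0.1305] yaw -1.49 tilt 0.23 | turn 0.042 (0.4 rows) shift x -0.4873 y 0.7525 z 0.4421 chk [0.03 1.  ] [0.07 1.  ]
```

>>> step_arm(series="1 0 0 0 0.042;1 -0.0812 0.1254 0 0;1 -0.0812 0.1254 0 0;1 -0.0812 0.1254 0 0;1 -0.0812 0.1254 0 0;1 -0.0812 0.1254 0 0;1 -0.0812 0.1254 0 0;1 0 0 0 0;1 0 0 0.1 0;1 0 0 0.1 0;1 0 0 0.1 0;1 0 0 0.11 0")

```text
t: 12.5
ee_pos: [0.6314, 0.05, 0.0243]
tool_rot: [0.732, 0.682, -0.0, -0.0]
ft_force: [0.4, 0.3, 0.4]
finger_gap: 0.0856
grasp_force: 0.0
```

```bash
python3 g.py .635 .0507 .02 -4;
```

```text
t 12.5 J1 0.08 J6 1.72 pos [0.6314 0.05   0.0243] yaw -4.03 tilt 0.06 | turn -0.000 (0.0 rows) shift x 0.0038 y 0.0143 z 0.0171 chk [0.07 1.  ] [0.07 1.  ]
```

>>> step_arm(series="1 0.004 0.014 0.012 0;1 0 0 0 0;-1 0 0 0 0;-1 0 0 0 0;-1 0 0 0 0;-1 0 0 0 0;-1 0 0 0 0;-1 0 0 0 0;-1 0 0 -0.08 0;-1 0 0 -0.1 0;-1 0 0 -0.1 0;-1 0 0 -0.1 0")

```text
t: 13.5
ee_pos: [0.6354, 0.0508, 0.1195]
tool_rot: [0.731, 0.682, -0.0, -0.0]
ft_force: [1.0, -0.0, -2.1]
finger_gap: 0.0547
grasp_force: 64.4
```

```bash
python3 g.py .4504 .1337 .03 -1.5;
```

```text
t 13.5 J1 0.08 J6 1.72 pos [0.6354 0.0508 0.1195] yaw -4.01 tilt 0.02 | turn -0.042 (0.4 rows) shift x 0.3122 y -0.7483 z 0.3580 chk [0.07 1.  ] [0.03 1.  ]
```

>>> step_arm(series="-1 0 0 0 -0.042;-1 0.052 -0.1247 0 0;-1 0.052 -0.1247 0 0;-1 0.052 -0.1247 0 0;-1 0.052 -0.1247 0 0;-1 0.052 -0.1247 0 0;-1 0.052 -0.1247 0 0;-1 0 0 0 0;-1 0 0 0 0;-1 0 0 0.1 0;-1 0 0 0.1 0;-1 0 0 0 0")

```text
t: 14.5
ee_pos: [0.4492, 0.1326, 0.0653]
tool_rot: [0.716, 0.698, -0.002, -0.001]
ft_force: [-1.8, -0.6, -2.3]
finger_gap: 0.0547
grasp_force: 64.7
```

```bash
python3 g.py .4504 .1337 .03 -1.5;
```

```text
t 14.5 J1 0.29 J6 1.88 pos [0.4492 0.1326 0.0653] yaw -1.52 tilt 0.25 | turn -0.000 (0.0 rows) shift x 0.0044 y 0.0047 z 0.1411 chk [0.03 1.  ] [0.03 1.  ]
```

>>> step_arm(series="-1 0.0035 0.003 0.08 0;-1 0 0 0.07 0;-1 0 0 0.008 0;-1 0 0 0 0;-1 0 0 0 0;0.6 0 0 0 0;0.6 0 0 0 0;0.6 0 0 0 0;0.6 0 0 0 0;0.6 0 0 -0.08 0;0.6 0 0 -0.1 0;0.6 0 0 -0.1 0")

```text
t: 15.5
ee_pos: [0.4507, 0.1343, 0.0992]
tool_rot: [0.716, 0.698, -0.001, -0.0]
ft_force: [0.5, -0.6, -0.5]
finger_gap: 0.0681
grasp_force: 0.0
```

>>> step_arm(series="1 0 0 -0.1 0;1 0 -0.1 0 0;1 0.1 -0.1 0 0;1 0.1 0 0 0;1 0.15 0 0 0;1 0.15 0 0 0;1 -0.1 0 0 0;1 0 0 0 0")

```text
t: 16.17
ee_pos: [0.4029, 0.2364, 0.1235]
tool_rot: [0.715, 0.7, -0.001, 0.0]
ft_force: [-0.5, -0.8, -1.1]
finger_gap: 0.0856
grasp_force: 0.0
```

```bash
python3 - <<'E'
from m import *
np.set_printoptions(precision=4,suppress=True)
print(robot.get_obs()["ee_pos"])
s=snap("top","t1.png");crop(s,100,155,320,290,3.6,"c3.png")
o=measure(s)
for c,a in o["brass"]: print("brass",c,a,P(s,c,.024)[:2],P(s,c,.031)[:2])
E
```

```text
[0.4029 0.2364 0.1235]
brass [416.2143 176.6429] 14 [ 0.6284 -0.3201] [ 0.6271 -0.3185]
brass [386.1818 178.1818] 11 [ 0.6262 -0.2349] [ 0.6249 -0.2338]
brass [356.3846 179.6154] 13 [ 0.6244 -0.1504] [ 0.6231 -0.1498]
brass [326.3846 181.3846] 13 [ 0.6216 -0.0654] [ 0.6204 -0.0652]
brass [379. 250.] 9 [ 0.4246 -0.2055] [ 0.4244 -0.2046]
brass [446.3333 249.8889] 9 [ 0.4198 -0.3922] [ 0.4197 -0.3903]
brass [412.1111 251.6667] 9 [ 0.4175 -0.2971] [ 0.4174 -0.2956]
brass [311.3636 257.2727] 11 [ 0.4096 -0.0175] [ 0.4095 -0.0176]
brass [378.875 259.125] 8 [ 0.3995 -0.2041] [ 0.3994 -0.2031]
brass [444.8 259. ] 10 [ 0.3949 -0.3864] [ 0.3949 -0.3845]
brass [413.5 261. ] 8 [ 0.3918 -0.2995] [ 0.3917 -0.2981]
brass [314.7857 268.5   ] 14 [ 0.3786 -0.0261] [ 0.3787 -0.0262]
brass [302.5 272.5] 4 [0.3686 0.008 ] [0.3687 0.0078]
brass [308. 276.] 3 [ 0.3587 -0.0069] [ 0.3588 -0.007 ]
```

View pics/c3.png

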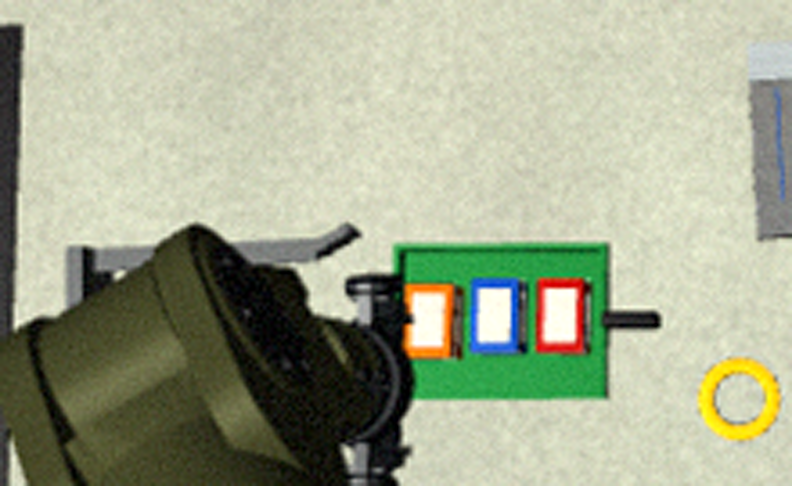

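```bash
python3 g.py .449 .0791 .015 -1.5; python3 - <<'E'
from m import *
s=robot.snapshot("top");g=np.load("top0.npy").astype(float).mean(2)
def edge(p,q,lev=95):  # subpixel crossing first along segment of 1px steps
    n=int(np.hypot(*np.subtract(q,p)))*4;t=np.linspace(0,1,n)
    xy=np.array(p)+(np.subtract(q,p))*t[:,None]
    v=cv2.remap(cv2.GaussianBlur(g,(1,5),0).astype(np.float32),xy[:,0].astype(np.float32),xy[:,1].astype(np.float32),1).ravel()
    i=np.argmax(v<lev);return xy[i]
U=np.array([edge((c,245),(c,215)) for c in range(142,184,4)]);L=np.array([edge((c,255),(c,285)) for c in range(142,184,4)])
uo=np.array([edge((c,212),(c,240)) for c in range(142,184,4)]);lo=np.array([edge((c,290),(c,265)) for c in range(142,184,4)])
for n,e,z in (("Uin",U,.03),("Lin",L,.036),("Uout",uo,.036),("Lout",lo,.036)):
    w=plane(s,e,z);k=np.polyfit(w[:,1],w[:,0],1);print(n,"x@y=.4: %.4f slope %.4f rms %.4f"%(np.polyval(k,.4),k[0],np.std(w[:,0]-np.polyval(k,w[:,1]))))
B=[plane(s,edge((r_x,r),(r_x-40,r)),.06)[0] for r in (240,250,260) for r_x in (160,)]
print("back stop face?",np.array(B)[:,:2],[plane(s,edge((108,r),(130,r)),.06)[0][1] for r in (240,250,260)])
E
```

```text
t 16.2 J1 0.53 J6 2.12 pos [0.4032 0.2361 0.1236] yaw -1.38 tilt 0.08 | turn 0.002 (0.0 rows) shift x -0.6229 y 0.1997 z 0.4342 chk [0.02 1.  ] [0.03 1.  ]
Uin x@y=.4: 0.4997 slope -0.0132 rms 0.0004
Lin x@y=.4: 0.3853 slope -0.0218 rms 0.0004
Uout x@y=.4: 0.5176 slope -0.0225 rms 0.0003
Lout x@y=.4: 0.3684 slope -0.0195 rms 0.0002
back stop face? [[0.46860428 0.46757523]
 [0.44165771 0.46690994]
 [0.41487937 0.46692449]] [np.float64(0.5039495018375917), np.float64(0.5038642704624852), np.float64(0.5030998859461425)]
```

>>> step_arm(series="1 -0.1246 0.04 0 0;1 -0.1246 0.04 0 0;1 -0.1246 0.04 0 0;1 -0.1246 0.04 0 0;1 -0.1246 0.04 0 0;0 0 0 0 0;0 0 0 0 0;0 0 0 0.11 0;0 0 0 0.11 0;0 0 0 0.11 0;0 0 0 0.1 0;0 0 0 0 0")

```text
t: 17.27
ee_pos: [0.4462, 0.079, 0.0126]
tool_rot: [0.716, 0.698, -0.003, -0.002]
ft_force: [-0.6, -0.2, 0.0]
finger_gap: 0.0426
grasp_force: 0.0
```

```bash
python3 g.py .449 .0791 .016 -1.5
```

```text
t 17.3 J1 0.17 J6 1.77 pos [0.4462 0.079  0.0126] yaw -1.45 tilt 0.40 | turn 0.001 (0.0 rows) shift x 0.0005 y 0.0113 z -0.0138 chk [0.03 1.  ] [0.03 1.  ]
```

>>> step_arm(series="0 0 0.006 0 0;0 0 0 0 0;-1 0 0 0 0;-1 0 0 0 0;-1 0 0 0 0;-1 0 0 0 0;-1 0 0 0 0;-1 0 0 0 0")

```text
t: 17.93
ee_pos: [0.4521, 0.0792, 0.0178]
tool_rot: [0.716, 0.698, 0.001, 0.0]
ft_force: [-4.7, 0.8, 9.5]
finger_gap: 0.0109
grasp_force: 58.2
```

```bash
python3 g.py .446 .20 .016 1.1
```

```text
t 17.9 J1 0.17 J6 1.77 pos [0.4521 0.0792 0.0178] yaw -1.42 tilt 0.08 | turn -0.042 (0.4 rows) shift x 0.4838 y -0.0150 z 0.0070 chk [0.02 1.  ] [-0.02  1.  ]
```

>>> step_arm(series="-1 0 0 0 -0.022;-1 0 0 0 -0.021;-1 0 0 0 0;-1 0.02 0 0 0;-1 0.04 0 0 0;-1 0.05 0 0 0;-1 0.05 0 0 0;-1 0.05 0 0 0;-1 0.05 0 0 0;-1 0.04 0 0 0;-1 0.02 0 0 0;-1 0 0 0 0")

```text
t: 18.93
ee_pos: [0.4471, 0.1434, 0.0159]
tool_rot: [0.703, 0.711, -0.013, 0.012]
ft_force: [-3.6, -51.6, 25.4]
finger_gap: 0.011
grasp_force: 66.3
```

```bash
python3 g.py .447 .3015 .017 1.1;python3 - <<'E'
from h import *
s=snap("top");crop(s,100,190,320,310,3.6,"c4.png")
s=snap("scene");crop(s,290,90,450,210,5,"c5.png")
E
```

```text
t 18.9 J1 0.33 J6 1.89 pos [0.4471 0.1434 0.0159] yaw 0.71 tilt 2.01 | turn -0.007 (0.1 rows) shift x 0.6323 y 0.0118 z -0.0043 chk [-0.01  1.  ] [-0.02  1.  ]
```

View pics/c5.png

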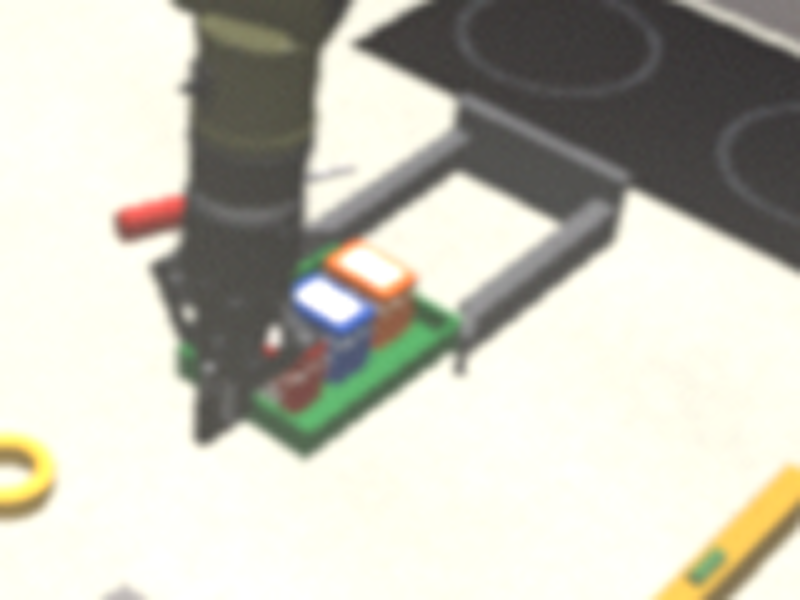

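View pics/c4.png

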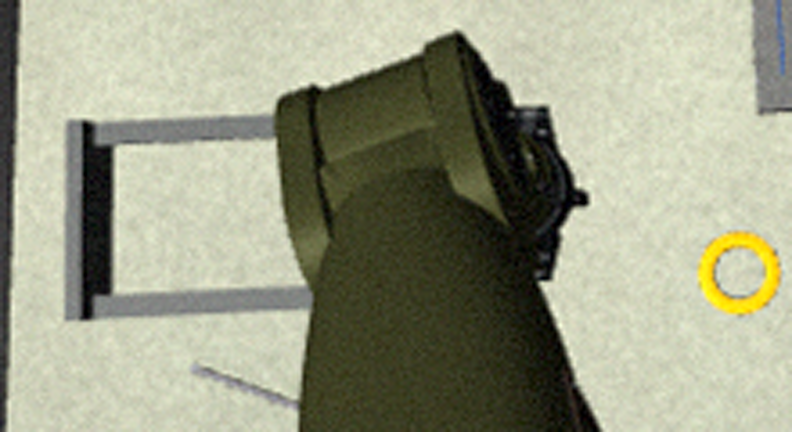

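>>> step_arm(series="-1 -0.04 0 0 0;-1 -0.04 0 0 0;-1 -0.04 0 0 0;-1 -0.04 0 0 0;-1 0 0 0 0;-1 0 0 0 0")

```text
t: 19.53
ee_pos: [0.4505, 0.1178, 0.016]
tool_rot: [0.701, 0.713, -0.001, 0.0]
ft_force: [-0.6, -2.0, -6.8]
finger_gap: 0.011
grasp_force: 61.6
```

```bash
python3 g.py .447 .3015 .017 1.1; cat > tr.py <<'E'
from m import *
np.set_printoptions(precision=4,suppress=True)
s=snap("top")
H=hsv(s);h,sa,v=[H[...,i].astype(int) for i in range(3)]
X,Y=np.meshgrid(range(640),range(400))
g=((h>55)&(h<80)&(sa>120)&(v>40)&(X<320)).astype(np.uint8)
g=cv2.morphologyEx(g,cv2.MORPH_CLOSE,np.ones((3,3)))
w=[]
for c in range(170,270,6):
    r=np.where(g[:,c])[0]
    if len(r)>5: w.append((c,r.min()-.5,r.max()+.5))
w=np.array(w)
for i in (1,2):
    p=plane(s,w[:,[0,i]],.025);print(i,p[:,:2].round(4).tolist())
E
python3 tr.py
```

```text
t 19.5 J1 0.26 J6 1.81 pos [0.4505 0.1178 0.016 ] yaw 1.03 tilt 0.09 | turn -0.001 (0.0 rows) shift x 0.7350 y 0.0001 z -0.0041 chk [-0.02  1.  ] [-0.02  1.  ]
1 [[0.4201, 0.2904]]
2 [[0.3899, 0.2902]]
```

```bash
python3 - <<'E'
from m import *
np.set_printoptions(precision=4,suppress=True)
s=snap("scene")
f=lambda p:np.array(p)/5+[290,90]
for n,p,z in (("nose+x",(460,322),.025),("rear+x",(308,432),.025),("railtop outer back",(627,183),.06),("rail in back",(592,205),.036),("rail front inner",(468,303),.036),("rail front outer",(470,330),.036),("inner far rail front",(345,238),.036)): print(n,P(s,f(p),z)[:2])
print("pred rail inner-lip front +x",((proj(s,[[.4445+.057+.0017,.3215,.036],[.4445+.063,.3215,0],[.4445+.057,.475,.036],[.4445-.057,.3215,.036]])-[290,90])*5))
crop(s,290,90,450,210,5,"c6.png")
E
```

```text
nose+x [0.5084 0.3188]
rear+x [0.5078 0.1586]
railtop outer back [0.5192 0.4934]
rail in back [0.501  0.4836]
rail front inner [0.5068 0.3275]
rail front outer [0.5256 0.3053]
inner far rail front [0.3994 0.3226]
pred rail inner-lip front +x [[458.6036 304.486 ]
 [456.311  347.1783]
 [585.7772 210.2283]
 [331.3693 231.3719]]
```

View pics/c6.png

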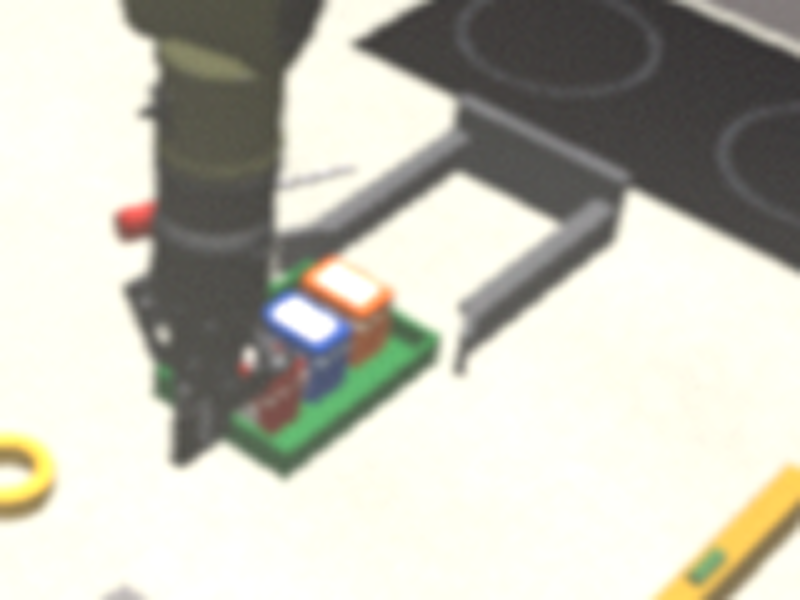

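>>> step_arm(series="-1 0 -0.016 0 0;-1 0 0 0 0;-1 0.03 0 0 0;-1 0.03 0 0 0;-1 0.03 0 0 0;-1 0.02 0 0 0;-1 0.02 0 0 0;-1 0 0 0 0")

```text
t: 20.3
ee_pos: [0.4462, 0.1526, 0.0162]
tool_rot: [0.7, 0.714, 0.0, -0.0]
ft_force: [0.7, 0.6, -8.1]
finger_gap: 0.0112
grasp_force: 61.2
```

```bash
python3 g.py .446 .3015 .017 1.1;  python3 - <<'E'
from h import *
s=snap("scene");crop(s,290,90,450,210,5,"c7.png")
E
```

```text
t 20.3 J1 0.33 J6 1.88 pos [0.4462 0.1526 0.0162] yaw 1.18 tilt 0.05 | turn 0.001 (0.0 rows) shift x 0.5956 y 0.0105 z -0.0030 chk [-0.02  1.  ] [-0.02  1.  ]
```

View pics/c7.png

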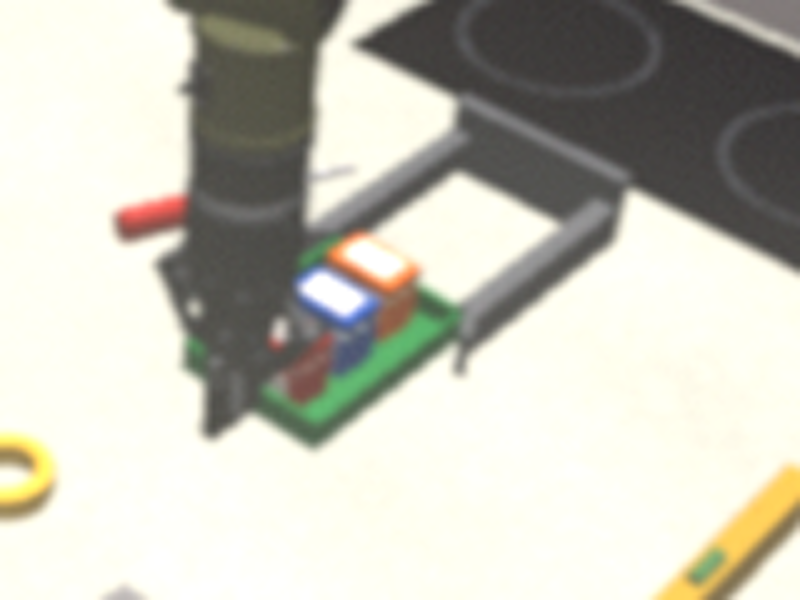

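>>> step_arm(series="-1 0.02 0 0 0;-1 0.03 0 0 0;-1 0.03 0 0 0;-1 0.03 0 0 0;-1 0.03 0 0 0;-1 0.02 0 0 0;-1 0 0 0 0")

```text
t: 20.93
ee_pos: [0.4456, 0.1928, 0.0164]
tool_rot: [0.7, 0.714, 0.001, -0.0]
ft_force: [-0.1, -0.2, -7.8]
finger_gap: 0.0108
grasp_force: 61.3
```

```bash
python3 g.py .446 .3015 .017 1.1
```

```text
t 20.9 J1 0.41 J6 1.96 pos [0.4456 0.1928 0.0164] yaw 1.17 tilt 0.08 | turn 0.001 (0.0 rows) shift x 0.4348 y 0.0098 z -0.0026 chk [-0.02  1.  ] [-0.02  1.  ]
```

>>> step_arm(series="-1 0.02 0 0 0;-1 0.04 0 0 0;-1 0.04 0 0 0;-1 0.04 0 0 0;-1 0.04 0 0 0;-1 0.04 0 0 0;-1 0.04 0 0 0;-1 0.04 0 0 0;-1 0.04 0 0 0;-1 0.03 0 0 0;-1 0.01 0 0 0;-1 0 0 0 0")

```text
t: 21.93
ee_pos: [0.4437, 0.2873, 0.0163]
tool_rot: [0.7, 0.714, 0.0, -0.0]
ft_force: [0.2, 1.1, -8.4]
finger_gap: 0.011
grasp_force: 61.3
```

```bash
python3 g.py .446 .3015 .017 1.1
```

```text
t 21.9 J1 0.57 J6 2.12 pos [0.4437 0.2873 0.0163] yaw 1.15 tilt 0.05 | turn 0.001 (0.0 rows) shift x 0.0566 y 0.0103 z -0.0030 chk [-0.02  1.  ] [-0.02  1.  ]
```

Now gently to the stop.

>>> step_arm(series="-1 0.015 0 0 0;-1 0.015 0 0 0;-1 0.01 0 0 0;-1 0.01 0 0 0;-1 0 0 0 0;-1 0 0 0 0")

```text
t: 22.43
ee_pos: [0.4435, 0.2991, 0.0163]
tool_rot: [0.7, 0.714, 0.0, -0.0]
ft_force: [-0.9, 0.9, -7.7]
finger_gap: 0.011
grasp_force: 61.3
```

>>> step_arm(series="-1 0.008 0 0 0;-1 0.008 0 0 0;-1 0.006 0 0 0;-1 0 0 0 0;-1 0 0 0 0")

```text
t: 22.85
ee_pos: [0.4434, 0.3045, 0.0163]
tool_rot: [0.7, 0.714, 0.0, -0.0]
ft_force: [0.4, 0.8, -7.6]
finger_gap: 0.0115
grasp_force: 61.4
```

>>> step_arm(series="-1 0.01 0 0 0;-1 0.01 0 0 0;-1 0.01 0 0 0;-1 0.01 0 0 0;-1 0 0 0 0;-1 0 0 0 0")

```text
t: 23.35
ee_pos: [0.4433, 0.3112, 0.016]
tool_rot: [0.701, 0.713, -0.002, 0.003]
ft_force: [1.7, -12.1, -3.6]
finger_gap: 0.0108
grasp_force: 62.1
```

>>> step_arm(series="-1 0.012 0 0 0;-1 0 0 0 0;-1 0 0 0 0;-1 -0.02 0 0 0;-1 0 0 0 0;0.2 0 0 0 0;0.2 0 0 0 0;0.2 0 0 0 0;0.2 0 0 0 0;0.2 0 0 -0.1 0;0.2 0 0 -0.1 0;0.2 0 0 -0.1 0")

```text
t: 24.35
ee_pos: [0.4429, 0.3125, 0.0922]
tool_rot: [0.7, 0.714, -0.0, -0.0]
ft_force: [1.0, -0.4, 0.1]
finger_gap: 0.0511
grasp_force: 0.0
```

>>> step_arm(series="1 0 0 -0.1 0;1 -0.12 0 -0.1 0;1 -0.16 0 0 0;1 -0.16 0 0 0;1 -0.16 0 0 0;1 -0.16 0 0 0;1 -0.16 0 0 0;1 -0.16 0 0 0;1 -0.16 0 0 0;1 -0.16 0 0 0;1 -0.16 0 0 0;1 0 0 0 0")

```text
t: 25.35
ee_pos: [0.4514, -0.0837, 0.142]
tool_rot: [0.703, 0.711, -0.0, 0.002]
ft_force: [-0.3, 1.1, 0.5]
finger_gap: 0.0848
grasp_force: 0.0
```

```bash
python3 - <<'E'
from m import *
np.set_printoptions(precision=4,suppress=True)
print(robot.get_obs()["ee_pos"])
s=snap("top");crop(s,100,190,300,300,3.9,"c8.png")
s0=s;o=measure(s)
for c,a in o["brass"]: print("brass",c,a,P(s,c,.024)[:2],P(s,c,.031)[:2])
E
```

```text
[ 0.4514 -0.0837  0.142 ]
brass [416.2143 176.6429] 14 [ 0.6284 -0.3201] [ 0.6271 -0.3185]
brass [386.2308 178.2308] 13 [ 0.6261 -0.235 ] [ 0.6248 -0.2339]
brass [356.3846 179.6154] 13 [ 0.6244 -0.1504] [ 0.6231 -0.1498]
brass [326.3846 181.3846] 13 [ 0.6216 -0.0654] [ 0.6204 -0.0652]
brass [446.4 249.7] 10 [ 0.4204 -0.3924] [ 0.4202 -0.3905]
brass [412.  251.5] 10 [ 0.418  -0.2968] [ 0.4178 -0.2954]
brass [307.6154 255.3077] 13 [ 0.4153 -0.0073] [ 0.4152 -0.0074]
brass [444.8 259. ] 10 [ 0.3949 -0.3864] [ 0.3949 -0.3845]
brass [413.5 261. ] 8 [ 0.3918 -0.2995] [ 0.3917 -0.2981]
brass [303.2857 272.7143] 7 [0.368  0.0058] [0.3681 0.0057]
```

View pics/c8.png

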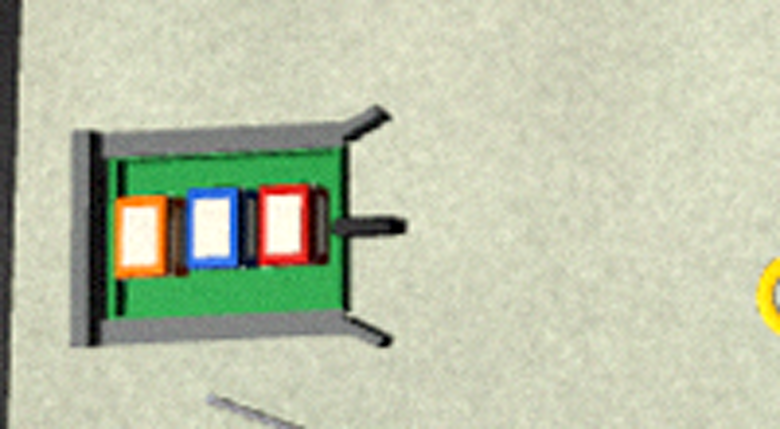

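>>> step_arm(series="1 0 0 0 -0.1185;1 0 0 0 -0.1185;1 0 0 0 -0.1185;1 0 0 0 -0.1185;1 0 0 0 -0.1185;1 0 0 0 -0.1185;1 0 0 0 -0.1185;1 0 0 0 -0.1185;1 0 0 0 -0.1185;1 0 0 0 -0.1185;0 0 0 0 -0.1185;0 0 0 0 -0.1185")

```text
t: 26.4
ee_pos: [0.4511, -0.0761, 0.1415]
tool_rot: [0.027, 1.0, 0.0, 0.0]
ft_force: [-0.3, -0.6, 0.4]
finger_gap: 0.0638
grasp_force: 0.0
```

```bash
python3 g.py .4145 -.2039 .009 86.3; cat > sc.py <<'E'
from m import *
np.set_printoptions(precision=4,suppress=True)
s=snap("scene");H=hsv(s);h,sa,v=[H[...,i].astype(int) for i in range(3)]
br=(h>8)&(h<24)&(sa>110)&(v>50)
for st,c,m in blobs(br,2):
    if 150<c[0]<360 and 190<c[1]<320: print(c,st[4],"z.024",P(s,c,.024)[:2],"z.031",P(s,c,.031)[:2])
E
python3 sc.py
```

```text
t 26.4 J1 -0.17 J6 -0.11 pos [ 0.4511 -0.0761  0.1415] yaw 86.88 tilt 0.06 | turn 0.010 (0.1 rows) shift x 0.1129 y -0.5195 z 0.5302 chk [-1.    0.05] [-1.    0.06]
[189.5 258. ] 2 z.024 [ 0.4131 -0.3895] z.031 [ 0.4185 -0.391 ]
[152.3158 280.7368] 19 z.024 [ 0.407  -0.4938] z.031 [ 0.4124 -0.4944]
```

>>> step_arm(series="0 0 0 0 0.01;0 0.028 -0.13 0 0;0 0.028 -0.13 0 0;0 0.028 -0.13 0 0;0 0.028 -0.13 0 0;0 0 0 0.1 0;0 0 0 0.1 0;0 0 0 0.1 0;0 0 0 0 0;0 0 0 0 0;0 0 0 0 0")

```text
t: 27.37
ee_pos: [0.414, -0.2052, 0.0673]
tool_rot: [0.037, 0.999, -0.0, 0.0]
ft_force: [1.2, -0.2, 0.9]
finger_gap: 0.0425
grasp_force: 0.0
```

```bash
python3 g.py .4145 -.2039 .009 86.3
```

```text
t 27.4 J1 -0.46 J6 -0.39 pos [ 0.414  -0.2052  0.0673] yaw 85.76 tilt 0.05 | turn -0.009 (0.1 rows) shift x -0.0016 y 0.0054 z 0.2334 chk [-1.    0.07] [-1.    0.06]
```

>>> step_arm(series="0 -0.0016 0.005 0.08 -0.009;0 0 0 0.08 0;0 0 0 0.055 0;0 0 0 0.015 0;0 0 0 0 0;0 0 0 0 0;0 0 0 0 0")

```text
t: 27.95
ee_pos: [0.415, -0.2047, 0.0102]
tool_rot: [0.032, 0.999, -0.0, 0.001]
ft_force: [-0.5, -0.2, -0.7]
finger_gap: 0.0429
grasp_force: 0.0
```

>>> step_arm(series="-1 0 0 0 0;-1 0 0 0 0;-1 0 0 0 0;-1 0 0 0 0;-1 0 0 0 0;-1 0 0 0 0;-1 0 0 0 0")

```text
t: 28.53
ee_pos: [0.4145, -0.2046, 0.0098]
tool_rot: [0.032, 0.999, -0.0, 0.001]
ft_force: [-1.0, 0.2, 6.6]
finger_gap: 0.0145
grasp_force: 59.2
```

```bash
python3 g.py .4145 -.2039 .009 86.3
```

```text
t 28.5 J1 -0.46 J6 -0.39 pos [ 0.4145 -0.2046  0.0098] yaw 86.34 tilt 0.10 | turn 0.001 (0.0 rows) shift x 0.0002 y 0.0027 z 0.0032 chk [-1.    0.06] [-1.    0.06]
```

>>> step_arm(series="-1 0 0 -0.05 0;-1 0 0 -0.1 0;-1 0 0 -0.1 0;-1 0 0 -0.05 0;-1 0 0 0 -0.0855;-1 0 0 0 0;-1 0 0 0 0")

```text
t: 29.12
ee_pos: [0.4134, -0.2041, 0.0838]
tool_rot: [-0.012, 1.0, 0.0, -0.0]
ft_force: [-0.3, 0.5, -1.6]
finger_gap: 0.0142
grasp_force: 58.5
```

```bash
python3 g.py .547 -.0677 .0373 91.47
```

```text
t 29.1 J1 -0.46 J6 -0.48 pos [ 0.4134 -0.2041  0.0838] yaw 91.36 tilt 0.01 | turn -0.002 (0.0 rows) shift x -0.5481 y 0.5317 z 0.1860 chk [-1.   -0.02] [-1.   -0.03]
```

>>> step_arm(series="-1 -0.05 0.05 0 0;-1 -0.11 0.106 0 0;-1 -0.11 0.106 0 0;-1 -0.11 0.106 0 0;-1 -0.11 0.106 0 0;-1 -0.058 0.058 0 0;-1 0 0 0.05 0;-1 0 0 0.05 0;-1 0 0 0.05 0;-1 0 0 0 0;-1 0 0 0 0;-1 0 0 0 0")

```text
t: 30.12
ee_pos: [0.547, -0.0678, 0.0463]
tool_rot: [-0.012, 1.0, 0.0, -0.0]
ft_force: [0.7, -0.2, -1.9]
finger_gap: 0.0153
grasp_force: 58.6
```

```bash
python3 g.py .547 -.0677 .0373 91.47; python3 sc.py; python3 - <<'E'
from m import *
s=snap("top");o=measure(s)
for c,a in o["brass"]: print("brass",c,a,P(s,c,.024)[:2],P(s,c,.059)[:2])
crop(s,300,150,460,270,5,"c9.png")
E
```

```text
t 30.1 J1 -0.12 J6 -0.15 pos [ 0.547  -0.0678  0.0463] yaw 91.42 tilt 0.03 | turn -0.001 (0.0 rows) shift x 0.0001 y 0.0003 z 0.0361 chk [-1.   -0.02] [-1.   -0.03]
[189.5 258. ] 2 z.024 [ 0.4131 -0.3895] z.031 [ 0.4185 -0.391 ]
[152.2778 280.7222] 18 z.024 [ 0.4069 -0.4938] z.031 [ 0.4123 -0.4945]
brass [416.21428571 176.64285714] 14 [ 0.62835526 -0.32009015] [ 0.62186914 -0.31225737]
brass [386.33333333 178.25      ] 12 [ 0.62602509 -0.23529909] [ 0.61960193 -0.22975728]
brass [446.33333333 249.88888889] 9 [ 0.41984373 -0.39222465] [ 0.4189914  -0.38244286]
brass [412.  251.5] 10 [ 0.41797901 -0.29679254] [ 0.41717706 -0.28958924]
brass [445. 259.] 9 [ 0.39488152 -0.38694314] [ 0.39470365 -0.37730405]
brass [413.33333333 261.11111111] 9 [ 0.3914625  -0.29905231] [ 0.39137701 -0.29178795]
```

View pics/c9.png

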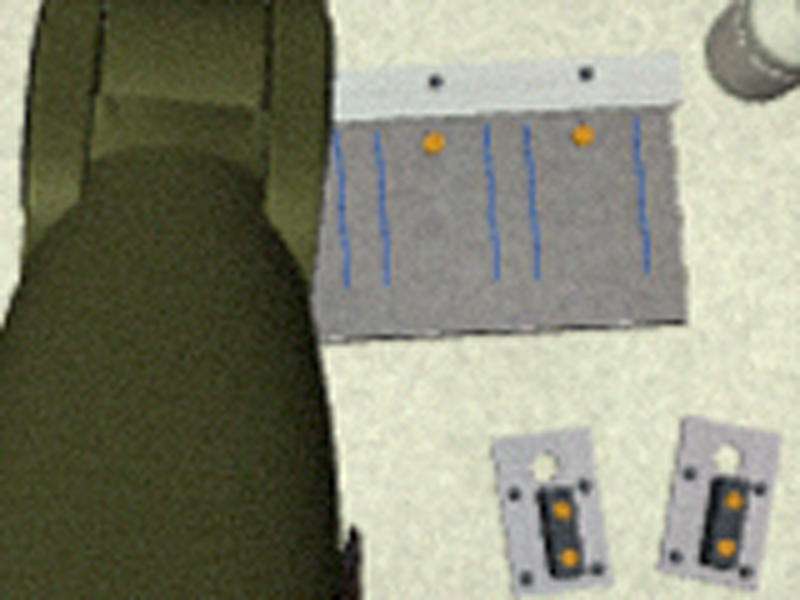

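>>> step_arm(series="-1 0 0 0.02 0;-1 0 0 0.017 0;-1 0 0 0 0;-1 0 0 0 0;-1 0 0 0 0")

```text
t: 30.63
ee_pos: [0.5471, -0.0677, 0.037]
tool_rot: [-0.013, 1.0, 0.0, -0.0]
ft_force: [0.1, -0.0, -2.0]
finger_gap: 0.0148
grasp_force: 58.6
```

>>> step_arm(series="-1 -0.03 0 0 0;-1 -0.03 0 0 0;-1 -0.03 0 0 0;-1 -0.03 0 0 0;-1 -0.02 0 0 0;-1 0 0 0 0;-1 0 0 0 0;-1 0 0 0 0")

```text
t: 31.3
ee_pos: [0.5817, -0.0667, 0.0368]
tool_rot: [-0.013, 1.0, 0.0, -0.0]
ft_force: [-1.1, 0.2, -1.6]
finger_gap: 0.0152
grasp_force: 58.6
```

>>> step_arm(series="-1 -0.006 0 0 0;-1 -0.006 0 0 0;-1 0 0 0 0;-1 0 0 0 0")

```text
t: 31.63
ee_pos: [0.5852, -0.0667, 0.0371]
tool_rot: [-0.013, 1.0, -0.0, 0.0]
ft_force: [1.1, -0.2, -2.3]
finger_gap: 0.0148
grasp_force: 58.6
```

>>> step_arm(series="-1 -0.006 0 0 0;-1 -0.006 0 0 0;-1 0 0 0 0;-1 0 0 0 0")

```text
t: 31.97
ee_pos: [0.5879, -0.0667, 0.0369]
tool_rot: [-0.013, 1.0, -0.0, -0.0]
ft_force: [-1.7, -0.0, -1.4]
finger_gap: 0.0148
grasp_force: 58.6
```

>>> step_arm(series="-1 -0.006 0 0 0;-1 -0.006 0 0 0;-1 0 0 0 0;-1 0 0 0 0")

```text
t: 32.3
ee_pos: [0.5881, -0.0666, 0.0361]
tool_rot: [-0.013, 1.0, -0.0, -0.003]
ft_force: [-8.2, -0.7, 1.8]
finger_gap: 0.0145
grasp_force: 58.8
```

>>> step_arm(series="-1 0.015 0 0 0;-1 0 0 0 0;-1 0 0 0.012 0;-1 0 0 0.012 0;-1 0 0 0 0;-1 0 0 0 0")

```text
t: 32.8
ee_pos: [0.5878, -0.0666, 0.0308]
tool_rot: [-0.013, 1.0, 0.0, 0.0]
ft_force: [-0.3, 0.9, -1.2]
finger_gap: 0.0147
grasp_force: 58.5
```

>>> step_arm(series="-1 0 0 0.008 0;-1 0 0 0 0;-1 0 0 0 0")

```text
t: 33.05
ee_pos: [0.5877, -0.0666, 0.029]
tool_rot: [-0.013, 1.0, 0.0, 0.0]
ft_force: [0.1, -0.5, -2.0]
finger_gap: 0.0148
grasp_force: 58.5
```

>>> step_arm(series="-0.3 0 0 0 0;-0.3 0 0 0 0;-0.3 0 0 0 0;-0.3 0 0 0 0;-0.3 0 0 -0.06 0;-0.3 0 0 -0.1 0;0 0 0 -0.1 0;0 0 0 -0.1 0;0 0.1 -0.1 0 0;0 0.1 -0.1 0 0;0 0 0 0 0")

```text
t: 33.97
ee_pos: [0.5351, -0.1209, 0.1195]
tool_rot: [-0.011, 1.0, -0.001, -0.001]
ft_force: [0.2, -0.4, -0.6]
finger_gap: 0.0427
grasp_force: 0.0
```

```bash
cat > b.py <<'E'
from m import *
import sys
s=snap("top");o=measure(s)
for c,a in o["brass"]: print("brass",c.round(2),a,*["z%g"%z+str(P(s,c,z)[:2].round(4)) for z in (.024,.031,.049)])
E
python3 b.py; python3 g.py .42 -.295 .01 95
```

```text
brass [416.21 176.64] 14 z0.024[ 0.6284 -0.3201] z0.031[ 0.6271 -0.3185] z0.049[ 0.6237 -0.3145]
brass [326.38 181.38] 13 z0.024[ 0.6216 -0.0654] z0.031[ 0.6204 -0.0652] z0.049[ 0.6171 -0.0648]
brass [326.89 188.33] 9 z0.024[ 0.6017 -0.0663] z0.031[ 0.6005 -0.0661] z0.049[ 0.5976 -0.0656]
brass [328.33 196.67] 3 z0.024[ 0.5778 -0.0696] z0.031[ 0.5768 -0.0694] z0.049[ 0.5742 -0.0688]
brass [446.33 249.89] 9 z0.024[ 0.4198 -0.3922] z0.031[ 0.4197 -0.3903] z0.049[ 0.4192 -0.3852]
brass [412.11 251.67] 9 z0.024[ 0.4175 -0.2971] z0.031[ 0.4174 -0.2956] z0.049[ 0.4169 -0.2919]
brass [305.   254.67] 6 z0.024[ 4.173e-01 -1.000e-04] z0.031[ 4.171e-01 -2.000e-04] z0.049[ 0.4167 -0.0006]
brass [312.27 258.  ] 11 z0.024[ 0.4076 -0.02  ] z0.031[ 0.4075 -0.02  ] z0.049[ 0.4072 -0.0202]
brass [444.8 259. ] 10 z0.024[ 0.3949 -0.3864] z0.031[ 0.3949 -0.3845] z0.049[ 0.3948 -0.3795]
brass [413.5 261. ] 8 z0.024[ 0.3918 -0.2995] z0.031[ 0.3917 -0.2981] z0.049[ 0.3917 -0.2943]
t 34.0 J1 -0.22 J6 -0.24 pos [ 0.5369 -0.1194  0.1194] yaw 91.30 tilt 0.04 | turn -0.062 (0.5 rows) shift x 0.5270 y -0.6589 z 0.4376 chk [-1.   -0.02] [-1.   -0.09]
```

>>> step_arm(series="0 0 0 0 -0.08;0 0.106 -0.1385 0 0;0 0.106 -0.1385 0 0;0 0.106 -0.1385 0 0;0 0.106 -0.1385 0 0;0 0.106 -0.1385 0 0;0 0 0 0 0;0 0 0 0 0;0 0 0 0.1 0;0 0 0 0.1 0;0 0 0 0 0;0 0 0 0 0")

```text
t: 35.02
ee_pos: [0.4307, -0.2943, 0.0681]
tool_rot: [-0.056, 0.998, 0.001, -0.001]
ft_force: [0.7, -0.0, 1.5]
finger_gap: 0.0427
grasp_force: 0.0
```

```bash
python3 g.py .4071 -.2968 .0098 96.2;
```

```text
t 35.0 J1 -0.60 J6 -0.71 pos [ 0.4307 -0.2943  0.0681] yaw 96.39 tilt 0.19 | turn 0.003 (0.0 rows) shift x 0.0951 y 0.0002 z 0.2333 chk [-0.99 -0.11] [-0.99 -0.11]
```

>>> step_arm(series="0 0.05 0 0 0.003;0 0.045 0 0 0;0 0 0 0.08 0;0 0 0 0.07 0;0 0 0 0.03 0;0 0 0 0 0;0 0 0 0 0;0 0 0 0 0")

```text
t: 35.68
ee_pos: [0.4079, -0.2993, 0.0252]
tool_rot: [-0.053, 0.999, -0.001, 0.001]
ft_force: [0.4, 0.8, 0.0]
finger_gap: 0.0425
grasp_force: 0.0
```

```bash
python3 g.py .4071 -.2968 .0098 96.2;
```

```text
t 35.7 J1 -0.63 J6 -0.74 pos [ 0.4079 -0.2993  0.0252] yaw 96.09 tilt 0.09 | turn -0.002 (0.0 rows) shift x 0.0021 y 0.0104 z 0.0616 chk [-0.99 -0.11] [-0.99 -0.11]
```

>>> step_arm(series="0 0.002 0.0104 0.03 0;0 0 0 0.03 0;0 0 0 0 0;0 0 0 0 0;0 0 0 0 0;-1 0 0 0 0;-1 0 0 0 0;-1 0 0 0 0;-1 0 0 0 0;-1 0 0 0 0;-1 0 0 0 0")

```text
t: 36.6
ee_pos: [0.4069, -0.2966, 0.0094]
tool_rot: [-0.053, 0.999, -0.0, 0.0]
ft_force: [-0.1, -0.3, 4.2]
finger_gap: 0.0151
grasp_force: 59.6
```

>>> step_arm(series="-1 0 0 0 0;-1 0 0 -0.05 0;-1 0 0 -0.1 0;-1 0 0 -0.1 0;-1 0 0 -0.05 0;-1 0 0 0 0.078;-1 0 0 0 0;-1 0 0 0 0")

```text
t: 37.27
ee_pos: [0.406, -0.2958, 0.0835]
tool_rot: [-0.013, 1.0, 0.0, -0.001]
ft_force: [-0.8, -0.7, -2.8]
finger_gap: 0.0146
grasp_force: 58.9
```

```bash
python3 g.py .5496 -.1520 .0373 91.47
```

```text
t 37.3 J1 -0.63 J6 -0.66 pos [ 0.406  -0.2958  0.0835] yaw 91.53 tilt 0.07 | turn 0.001 (0.0 rows) shift x -0.5889 y 0.5601 z 0.1846 chk [-1.   -0.03] [-1.   -0.03]
```

>>> step_arm(series="-1 -0.05 0.05 0 0;-1 -0.12 0.114 0 0;-1 -0.12 0.114 0 0;-1 -0.12 0.114 0 0;-1 -0.12 0.114 0 0;-1 -0.058 0.052 0 0;-1 0 0 0.05 0;-1 0 0 0.05 0;-1 0 0 0.05 0;-1 0 0 0 0;-1 0 0 0 0;-1 0 0 0 0")

```text
t: 38.27
ee_pos: [0.5498, -0.1532, 0.0464]
tool_rot: [-0.013, 1.0, 0.0, -0.0]
ft_force: [0.3, 0.3, -2.0]
finger_gap: 0.015
grasp_force: 58.9
```

```bash
python3 g.py .5492 -.1526 .0368 91.47
```

```text
t 38.3 J1 -0.27 J6 -0.30 pos [ 0.5498 -0.1532  0.0464] yaw 91.45 tilt 0.05 | turn -0.000 (0.0 rows) shift x 0.0023 y 0.0024 z 0.0385 chk [-1.   -0.03] [-1.   -0.03]
```

>>> step_arm(series="-1 0 0.0024 0.02 0;-1 0 0 0.018 0;-1 0 0 0 0;-1 0 0 0 0;-1 0 0 0 0;-1 0 0 0 0")

```text
t: 38.77
ee_pos: [0.5503, -0.1527, 0.0373]
tool_rot: [-0.012, 1.0, -0.0, 0.0]
ft_force: [0.9, 0.2, -1.5]
finger_gap: 0.0149
grasp_force: 58.9
```

>>> step_arm(series="-1 -0.03 0 0 0;-1 -0.03 0 0 0;-1 -0.03 0 0 0;-1 -0.03 0 0 0;-1 -0.02 0 0 0;-1 -0.006 0 0 0;-1 -0.006 0 0 0;-1 0 0 0 0;-1 0 0 0 0;-1 0 0 0 0")

```text
t: 39.6
ee_pos: [0.5876, -0.1516, 0.037]
tool_rot: [-0.012, 1.0, 0.0, -0.0]
ft_force: [-0.1, -0.5, -1.2]
finger_gap: 0.0148
grasp_force: 58.9
```

>>> step_arm(series="-1 -0.006 0 0 0;-1 -0.006 0 0 0;-1 0 0 0 0;-1 0 0 0 0")

```text
t: 39.93
ee_pos: [0.5898, -0.1516, 0.0367]
tool_rot: [-0.012, 1.0, -0.0, -0.001]
ft_force: [-6.1, -0.9, 0.1]
finger_gap: 0.0147
grasp_force: 59.2
```

>>> step_arm(series="-1 0.006 0 0 0;-1 0 0 0 0;-1 0 0 0.012 0;-1 0 0 0.012 0;-1 0 0 0 0;-1 0 0 0 0;-1 0 0 0 0")

```text
t: 40.52
ee_pos: [0.5897, -0.1515, 0.0309]
tool_rot: [-0.012, 1.0, 0.0, 0.0]
ft_force: [0.1, 0.7, -2.0]
finger_gap: 0.0146
grasp_force: 58.9
```

>>> step_arm(series="-1 0 0 0.01 0;-1 0 0 0 0;-1 0 0 0 0;-0.3 0 0 0 0;-0.3 0 0 0 0;-0.3 0 0 0 0;-0.3 0 0 0 0;-0.3 0 0 -0.06 0;-0.3 0 0 -0.1 0;0 0 0 -0.1 0;0 0 0 -0.1 0")

```text
t: 41.43
ee_pos: [0.5894, -0.1515, 0.1196]
tool_rot: [-0.012, 1.0, 0.0, -0.0]
ft_force: [-0.3, 0.5, -0.5]
finger_gap: 0.0427
grasp_force: 0.0
```

>>> step_arm(series="0 0.1 0 0 0.12;0 0.08 0 0 0.12;0 0 0 0 0;0 0 0 0 0")

```text
t: 41.77
ee_pos: [0.5442, -0.1502, 0.119]
tool_rot: [0.112, 0.994, 0.0, 0.0]
ft_force: [0.2, 0.2, -0.2]
finger_gap: 0.0425
grasp_force: 0.0
```

```bash
python3 b.py; python3 g.py .4093 -.3875 .0098 77.1
```

```text
brass [326.18 181.18] 11 z0.024[ 0.6222 -0.0649] z0.031[ 0.6209 -0.0647] z0.049[ 0.6177 -0.0642]
brass [326.  188.2] 10 z0.024[ 0.6021 -0.0638] z0.031[ 0.601  -0.0636] z0.049[ 0.598  -0.0631]
brass [326.38 197.75] 8 z0.024[ 0.5749 -0.064 ] z0.031[ 0.5739 -0.0638] z0.049[ 0.5713 -0.0634]
brass [446.4 249.7] 10 z0.024[ 0.4204 -0.3924] z0.031[ 0.4202 -0.3905] z0.049[ 0.4197 -0.3855]
brass [305.5  254.25] 4 z0.024[ 0.4184 -0.0015] z0.031[ 0.4182 -0.0016] z0.049[ 0.4178 -0.002 ]
brass [313.25 260.12] 16 z0.024[ 0.4017 -0.0225] z0.031[ 0.4016 -0.0225] z0.049[ 0.4014 -0.0227]
brass [444.8 259. ] 10 z0.024[ 0.3949 -0.3864] z0.031[ 0.3949 -0.3845] z0.049[ 0.3948 -0.3795]
brass [303.  272.6] 5 z0.024[0.3683 0.0066] z0.031[0.3684 0.0064] z0.049[0.3687 0.0059]
brass [312.5 273.5] 4 z0.024[ 0.3651 -0.0195] z0.031[ 0.3653 -0.0195] z0.049[ 0.3656 -0.0197]
t 41.8 J1 -0.27 J6 -0.05 pos [ 0.5451 -0.1503  0.1189] yaw 77.18 tilt 0.07 | turn 0.001 (0.0 rows) shift x 0.3176 y -1.0461 z 0.4366 chk [-0.98  0.22] [-0.97  0.22]
```

>>> step_arm(series="0 0.045 -0.1494 0 0;0 0.045 -0.1494 0 0;0 0.045 -0.1494 0 0;0 0.045 -0.1494 0 0;0 0.045 -0.1494 0 0;0 0.045 -0.1494 0 0;0 0.045 -0.1494 0 0;0 0 0 0 0;0 0 0 0.1 0;0 0 0 0.1 0;0 0 0 0 0;0 0 0 0 0")

```text
t: 42.82
ee_pos: [0.4092, -0.3865, 0.0674]
tool_rot: [0.112, 0.994, 0.001, -0.001]
ft_force: [-0.2, -0.3, 1.2]
finger_gap: 0.0429
grasp_force: 0.0
```

```bash
python3 g.py .4093 -.3875 .0098 77.1
```

```text
t 42.8 J1 -0.76 J6 -0.53 pos [ 0.4092 -0.3865  0.0674] yaw 77.16 tilt 0.19 | turn 0.001 (0.0 rows) shift x -0.0015 y -0.0037 z 0.2303 chk [-0.97  0.22] [-0.97  0.22]
```

>>> step_arm(series="0 -0.001 -0.004 0.08 0;0 0 0 0.08 0;0 0 0 0.06 0;0 0 0 0.01 0;0 0 0 0 0;0 0 0 0 0;0 0 0 0 0")

```text
t: 43.4
ee_pos: [0.4108, -0.3894, 0.0127]
tool_rot: [0.112, 0.994, -0.001, 0.001]
ft_force: [0.5, -0.2, -1.2]
finger_gap: 0.0426
grasp_force: 0.0
```

```bash
python3 g.py .4093 -.3875 .0098 77.1
```

```text
t 43.4 J1 -0.76 J6 -0.53 pos [ 0.4108 -0.3894  0.0127] yaw 77.12 tilt 0.15 | turn 0.000 (0.0 rows) shift x 0.0076 y 0.0060 z 0.0118 chk [-0.97  0.22] [-0.97  0.22]
```

>>> step_arm(series="0 0.006 0.005 0.01 0;0 0 0 0 0;0 0 0 0 0;-1 0 0 0 0;-1 0 0 0 0;-1 0 0 0 0;-1 0 0 0 0;-1 0 0 0 0;-1 0 0 0 0;-1 0 0 0 0")

```text
t: 44.23
ee_pos: [0.4086, -0.3872, 0.0089]
tool_rot: [0.112, 0.994, -0.0, 0.0]
ft_force: [-2.0, 0.8, 6.1]
finger_gap: 0.0148
grasp_force: 60.0
```

>>> step_arm(series="-1 0 0 -0.05 0;-1 0 0 -0.1 0;-1 0 0 -0.1 0;-1 0 0 -0.05 0;-1 0 0 0 -0.119;-1 0 0 0 -0.119;-1 0 0 0 0;-1 0 0 0 0")

```text
t: 44.9
ee_pos: [0.4079, -0.3865, 0.0829]
tool_rot: [-0.01, 1.0, 0.0, -0.0]
ft_force: [-0.4, 0.1, -0.7]
finger_gap: 0.0148
grasp_force: 59.2
```

```bash
python3 g.py .5514 -.2376 .0373 91.47
```

```text
t 44.9 J1 -0.76 J6 -0.78 pos [ 0.4079 -0.3865  0.0829] yaw 91.18 tilt 0.08 | turn -0.005 (0.0 rows) shift x -0.5891 y 0.5806 z 0.1824 chk [-1.   -0.02] [-1.   -0.03]
```

>>> step_arm(series="-1 0 0 0 -0.005;-1 -0.05 0.05 0 0;-1 -0.12 0.118 0 0;-1 -0.12 0.118 0 0;-1 -0.12 0.118 0 0;-1 -0.12 0.118 0 0;-1 -0.058 0.058 0 0;-1 0 0 0.05 0;-1 0 0 0.05 0;-1 0 0 0.05 0;-1 0 0 0 0;-1 0 0 0 0")

```text
t: 45.9
ee_pos: [0.5489, -0.2383, 0.0451]
tool_rot: [-0.014, 1.0, 0.001, -0.001]
ft_force: [-0.3, -0.6, -1.1]
finger_gap: 0.0144
grasp_force: 59.2
```

>>> step_arm(series="-1 0 0 0 0;-1 0 0 0 0")

```text
t: 46.07
ee_pos: [0.5505, -0.2393, 0.0469]
tool_rot: [-0.014, 1.0, -0.0, 0.001]
ft_force: [0.6, 0.2, -1.9]
finger_gap: 0.0148
grasp_force: 59.2
```

```bash
python3 g.py .5514 -.2376 .0364 91.47
```

```text
t 46.1 J1 -0.41 J6 -0.44 pos [ 0.5505 -0.2393  0.0469] yaw 91.63 tilt 0.07 | turn 0.003 (0.0 rows) shift x -0.0039 y 0.0067 z 0.0419 chk [-1.   -0.03] [-1.   -0.03]
```

>>> step_arm(series="-1 0 0.006 0.02 0.002;-1 0 0 0.02 0;-1 0 0 0 0;-1 0 0 0 0;-1 0 0 0 0;-1 0 0 0 0")

```text
t: 46.57
ee_pos: [0.55, -0.2374, 0.0362]
tool_rot: [-0.014, 1.0, -0.0, 0.0]
ft_force: [-0.1, 0.5, -1.6]
finger_gap: 0.015
grasp_force: 59.2
```

>>> step_arm(series="-1 -0.03 0 0 0;-1 -0.03 0 0 0;-1 -0.03 0 0 0;-1 -0.03 0 0 0;-1 -0.02 0 0 0;-1 -0.006 0 0 0;-1 -0.006 0 0 0;-1 0 0 0 0;-1 0 0 0 0;-1 0 0 0 0")

```text
t: 47.4
ee_pos: [0.5875, -0.2363, 0.036]
tool_rot: [-0.013, 1.0, 0.0, -0.0]
ft_force: [-0.3, 0.4, -1.5]
finger_gap: 0.0148
grasp_force: 59.2
```

```bash
python3 g.py .5914 -.2366 .0364 91.47
```

```text
t 47.4 J1 -0.38 J6 -0.41 pos [ 0.5875 -0.2363  0.036 ] yaw 91.55 tilt 0.03 | turn 0.001 (0.0 rows) shift x -0.0157 y -0.0016 z -0.0017 chk [-1.   -0.03] [-1.   -0.03]
```

>>> step_arm(series="-1 -0.006 0 0 0;-1 -0.006 0 0 0;-1 0 0 0 0;-1 0 0 0 0")

```text
t: 47.73
ee_pos: [0.5905, -0.2362, 0.036]
tool_rot: [-0.014, 1.0, 0.0, -0.0]
ft_force: [-1.5, -0.8, -0.9]
finger_gap: 0.015
grasp_force: 59.3
```

>>> step_arm(series="-1 -0.006 0 0 0;-1 -0.004 0 0 0;-1 0 0 0 0;-1 0 0 0 0")

```text
t: 48.07
ee_pos: [0.5906, -0.2362, 0.0355]
tool_rot: [-0.013, 1.0, -0.0, -0.003]
ft_force: [-8.1, -0.4, 2.9]
finger_gap: 0.0148
grasp_force: 59.8
```

>>> step_arm(series="-1 0.013 0 0 0;-1 0 0 0 0;-1 0 0 0.012 0;-1 0 0 0.012 0;-1 0 0 0 0;-1 0 0 0 0;-1 0 0 0 0")

```text
t: 48.65
ee_pos: [0.5905, -0.2363, 0.03]
tool_rot: [-0.014, 1.0, 0.0, 0.0]
ft_force: [0.3, -1.5, -1.2]
finger_gap: 0.0148
grasp_force: 59.3
```

In the hole (underside at about 21 mm, below the pin top, and no contact force). Lower, release, retreat.

>>> step_arm(series="-1 0 0 0.01 0;-1 0 0 0 0;-1 0 0 0 0;-0.3 0 0 0 0;-0.3 0 0 0 0;-0.3 0 0 0 0;-0.3 0 0 0 0;-0.3 0 0 -0.06 0;-0.3 0 0 -0.1 0;0 0 0 -0.1 0;0 0 0 -0.1 0;0 0 0 -0.1 0")

```text
t: 49.65
ee_pos: [0.5901, -0.2362, 0.1438]
tool_rot: [-0.014, 1.0, -0.0, 0.0]
ft_force: [-0.1, 0.1, -0.9]
finger_gap: 0.0431
grasp_force: 0.0
```

>>> step_arm(series="0 0.1 -0.1 0 0;0 0.1 -0.12 0 0;0 0.1 -0.12 0 0;0 0.1 -0.12 0 0;0 0.1 -0.12 0 0;0 0.1 -0.12 0 0;0 0 0 0 0;0 0 0 0 0")

```text
t: 50.32
ee_pos: [0.4436, -0.417, 0.1427]
tool_rot: [-0.012, 1.0, -0.0, 0.0]
ft_force: [0.2, 0.4, -0.1]
finger_gap: 0.0427
grasp_force: 0.0
```

```bash
python3 b.py; python3 - <<'E'
from h import *
s=snap("top");a=s["image"][150:280,100:460,::-1]
cv2.imwrite("pics/f.png",cv2.convertScaleAbs(cv2.resize(a,None,fx=2.2,fy=2.2,interpolation=2),alpha=1.6))
E
```

```text
brass [416.21 176.64] 14 z0.024[ 0.6284 -0.3201] z0.031[ 0.6271 -0.3185] z0.049[ 0.6237 -0.3145]
brass [386.25 178.33] 12 z0.024[ 0.6258 -0.2351] z0.031[ 0.6245 -0.2339] z0.049[ 0.6212 -0.2311]
brass [356.25 179.67] 12 z0.024[ 0.6243 -0.15  ] z0.031[ 0.623  -0.1494] z0.049[ 0.6197 -0.1477]
brass [326.18 181.18] 11 z0.024[ 0.6222 -0.0649] z0.031[ 0.6209 -0.0647] z0.049[ 0.6177 -0.0642]
brass [357.8 186.5] 10 z0.024[ 0.6046 -0.1537] z0.031[ 0.6034 -0.153 ] z0.049[ 0.6004 -0.1513]
brass [388.12 184.88] 8 z0.024[ 0.6069 -0.2395] z0.031[ 0.6057 -0.2383] z0.049[ 0.6027 -0.2354]
brass [326.12 188.12] 8 z0.024[ 0.6023 -0.0641] z0.031[ 0.6012 -0.0639] z0.049[ 0.5982 -0.0635]
brass [388.88 194.12] 8 z0.024[ 0.5804 -0.2403] z0.031[ 0.5794 -0.2392] z0.049[ 0.5767 -0.2363]
brass [358.12 195.88] 8 z0.024[ 0.5778 -0.1535] z0.031[ 0.5768 -0.1529] z0.049[ 0.5741 -0.1512]
brass [326.33 197.56] 9 z0.024[ 0.5754 -0.0639] z0.031[ 0.5744 -0.0637] z0.049[ 0.5718 -0.0633]
brass [304.71 254.57] 7 z0.024[0.4176 0.0007] z0.031[0.4174 0.0006] z0.049[4.17e-01 1.00e-04]
brass [313.71 261.86] 21 z0.024[ 0.3969 -0.0237] z0.031[ 0.3968 -0.0237] z0.049[ 0.3967 -0.0238]
brass [312.6 273. ] 5 z0.024[ 0.3665 -0.0198] z0.031[ 0.3666 -0.0198] z0.049[ 0.3669 -0.02  ]
```

View pics/f.png

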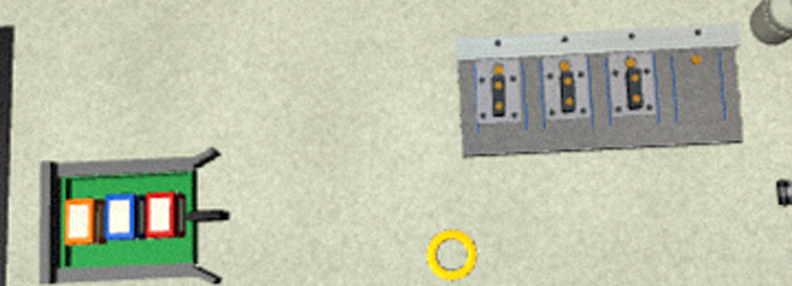

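```bash
python3 - <<'E'
from m import *
s=snap("top");g=cv2.GaussianBlur(s["image"],(1,3),0).astype(float)
gr=lambda r:g[r,:,1]-g[r,:,0]
for r in (232,236,258,262):
    a=gr(r);i=max(c for c in range(150,220) if a[c]>25);f=i+(a[i]-25)/(a[i]-a[i+1]);j=min(c for c in range(110,170) if a[c]>25)
    print(r,"rear y %.4f"%P(s,(f+.0,r),.025)[1],"nose-side inner/outer y %.4f"%P(s,(j,r),.025)[1])
for r in (225,227,273,275):
    b=g[r].mean(1);print(r,[(c,int(b[c])) for c in range(182,196)], "y at 188: %.4f"%P(s,(188,r),.036)[1])
E
```

```text
232 rear y 0.3260 nose-side inner/outer y 0.4912
236 rear y 0.3257 nose-side inner/outer y 0.4909
258 rear y 0.3248 nose-side inner/outer y 0.4921
262 rear y 0.3246 nose-side inner/outer y 0.4918
225 [(182, 76), (183, 77), (184, 76), (185, 77), (186, 76), (187, 70), (188, 28), (189, 27), (190, 29), (191, 40), (192, 74), (193, 112), (194, 124), (195, 130)] y at 188: 0.3213
227 [(182, 63), (183, 64), (184, 62), (185, 65), (186, 69), (187, 51), (188, 21), (189, 72), (190, 126), (191, 129), (192, 132), (193, 130), (194, 127), (195, 129)] y at 188: 0.3213
273 [(182, 81), (183, 82), (184, 80), (185, 78), (186, 82), (187, 78), (188, 80), (189, 76), (190, 62), (191, 52), (192, 45), (193, 50), (194, 64), (195, 83)] y at 188: 0.3202
275 [(182, 89), (183, 91), (184, 90), (185, 90), (186, 95), (187, 92), (188, 88), (189, 90), (190, 91), (191, 83), (192, 79), (193, 73), (194, 62), (195, 55)] y at 188: 0.3201
```

```bash
python3 -c "
from station import robot
print(robot.close_job())"
```

```text
the job is handed in; nothing more can be done
None
```

The job is handed in at about 50 s: all three hinge plates that were present sit on brass pins, the three fixings boxes are in the green tray, and the loaded tray is fully home in its holder. The tray caught once at the holder mouth (about 52 N at the wrist), so I backed it off and realigned it.

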